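# Exchange the snap-in cartridge of a bench water polisher

### The arm

A 6-joint arm with a two-finger parallel gripper is mounted at the origin on a cart in front of the work surface, level with it; the furniture and walls round the work are solid. World frame = base frame: x ahead of the robot, y to its left, z up, the work surface at z = 0. Lengths are in m, angles in rad, forces in N, time in s.
With the tool pointing down it reaches from about 0.4 to 0.825 m from the base axis. Payload 7 kg.
Tool frame: the origin (TCP) lies at the very end of the fingers, on their centre line; the grasp point (between the pads) lies 19 mm behind it (manip.grasp_offset is the distance from the TCP to the grasp point, in m); z points along the fingers, y is the direction in which the jaws open and shut (so a half turn about z gives the same grasp; the last joint's range is limited). The gripper opens to 88 mm and grips with 3 to 60 N. Pads are 19 mm wide; open, the fingers measure 130 mm over their backs; the gripper's body (78 mm by 193 mm) begins 47 mm behind the grasp point.
Start: joints at [-0.957, 0.359, 0.012, 0, -1.224, -0.288], TCP at [0.216, -0.639, 0.227] pointing down, gripper open.
Joint ranges: [-3.07, 3.07], [-1.43, 2.12], [-1.02, 1.25], [-3.03, 1.67], [-3.05, -0], [-3.03, 3.03]. Speed limits (rad/s): [2.39, 2.39, 3.01, 3.14, 3.14, 3.14].

### API

Orientations are given as a rotation vector (axis times angle).
In Python, from plant import manip, grab_frame, camera_model gives the robot as it stands.
- The arm moves only by the shell command python3 -m handwheel 'ROWS' [FORCE]. ROWS is JSON, a list of rows, each a list of 5 numbers: the shift along the tool's x, y, z in cm, then the turn about the tool's z in degrees, then the closure, from 0 (fully open) to 1 (shut). A call has 1 to 8 rows; each row is the pose to reach, as a shift and turn from the pose commanded when the call began, along the tool's axes at that moment; what a row does not reach only later rows make up. A row lasts 1/10 s, in which the tool goes at most 50 mm and 8.59 degrees, less where a joint would pass 70% of its speed; a pose out of reach is approached as far as the arm can. A call with a gripper value outside its range is refused whole. The fingers move at their own pace and stop on an object; FORCE is the grip in N (left out, the last holds). Time passes only in rows, so rows that repeat a pose let the fingers close. It gives the time, the measured TCP pose, the force and the opening at its end, in the units of the state.
- manip.read_state(): the state, without advancing time (a new reading comes with each control period).
- grab_frame(name): name is "scene" or "top" or "wrist"; returns the picture (420x560x3 uint8, blue, green, red); there is no depth.
- camera_model(name): a dict with "K" (3x3 intrinsics, pixels), "k1" (the pictures are not rectified: a ray, as slopes to the right and down, at radius r is drawn at 1 + k1 r^2 times it, then the intrinsics apply), "view" (4x4, takes a point from world to camera coordinates); the wrist camera has in their place "hand_eye" (4x4, takes a point from camera to tool coordinates, whose origin is the TCP and whose axes are the flange's). Camera axes: x right, y up, looking along -z (the intrinsics and any distortion apply to the point x, -y, -z); pixel columns grow to the right and rows downward; lengths in m; the calibration is good to about 2 mm. A picture is of the moment at which its call begins: read the wrist's pose just before it. camera_model takes no time and is no camera call.
- manip.close_job(): hands the job in, once; it reports no verdict.
The state is a dict: "clock": time; "joints": joint angles; "joint_velocities": joint speeds; "joint_torque": joint torques, N m; "tool_pos": TCP position; "ee_rot": TCP orientation; "force": force on the tool from outside, world axes, zero at the start; "ft_torque": the same for the moment, N m; "gripper_width": finger opening in m.
Only numpy, scipy, OpenCV 4.12 (cv2) and the standard library are available. Lean on these libraries where they do the work, as an engineer would, in place of code of your own. Each camera call takes 0.05 s, during which the arm holds its last target.

### The job

The tall square-headed cartridge in the slanting two-bay dock of the water polisher is used up. Pinch its two side tabs together to unlock it, draw it out and stand it upright in the small steel tray; then put the spare one of the same shape, which stands on the worktop, fully home in the emptied bay so that both its tabs spring out and lock it. Leave the short round-headed cartridge locked in its bay, and do not shift or tip the wash bottle, the beaker or the flask.

Things in the scene. Friction and masses are not known exactly. Their poses are not given: they have to be found in the camera images.
- used_centre (a point): Used tall filter cartridge, white case 40 x 40 x 100 mm with a square head. Point: its centre, 50 mm above the underside; z up its length, y from tab to tab (half a turn about z looks the same). Two grey sprung tabs on its y sides, 18 mm wide, hinged 24 mm up; their finger pads span 65 to 96 mm above the underside and flare out. About 0.16 kg; locked in a bay.
- spare_centre (a point): Spare cartridge, upright on the worktop left of the sink; same shape and size as the used one in every way. When seated, its barbs (flat tops 53.5 mm above its underside, 48.6 mm over both when free, about 39 mm when pinched) catch under the lips of the bay.
- other_centre (a point): Cartridge to leave alone, locked in the other bay: shorter (84 mm) with a small round domed head; its tabs' pads end 80 mm above its underside and are at most 59 mm apart. The point is its centre, 42 mm above its underside.
- bay_far_seat (a point): Bay of the fixed dock that is farther from the robot. Point: where the centre of a seated tall cartridge lies, 50 mm above the bay's floor; z: the slanting way out, 28 degrees off vertical, to the sink; y: across both bays, as the tabs lie. Inside 42.5 x 42.5 mm with a lead-in; lips on the y walls, 56 to 61 mm above the floor, hold the barbs; front wall 43 mm.
- bay_near_seat (a point): The nearer bay; like the far one, 100 mm beside it (dock 172 mm wide). A cartridge comes out only with both tabs pinched. The new one clicks past the lips if pushed along -z with about 12 N, or goes in freely with its tabs held pinched and locks when they are let go.
- tray: Small open tray of sheet steel, fixed, left of the sink: 135 x 115 mm (x, y), 18 mm high, walls and floor 3 mm thick. Origin at the centre of its underside.
- used_tab_a (a joint): Sprung tab on the +y side of the used cartridge, rad: 0 = sprung out, 0.17 = fully pinched in; the barb is clear of the lip from about 0.13. Over the pads' outsides: 54 mm (foot) to 64 mm (top) when free, 40 mm and parallel when fully pinched; takes about 2 N on each pad.
- used_tab_b (a joint): Sprung tab on the -y side of the used cartridge; as tab a.
- spare_tab_a (a joint): Sprung tab on the +y side of the spare; as the used one's. Below 0.05 = sprung out.
- spare_tab_b (a joint): Sprung tab on the -y side of the spare; as the used one's.
- wash_bottle: White squeeze bottle with a blue bent jet, 67 mm across, 221 mm tall, loose on the strip in front of the sink, between the dock and the tray. Origin under its centre. (Across the sink from it the wall tap is another obstacle: it reaches out to x = 0.72 m at y = 0.02 m, 0.2 to 0.32 m high.)
- beaker: Empty glass beaker, 72 mm across, 95 mm tall, loose, close behind the dock, away from the sink. Origin under its centre.
- flask: Glass conical flask, 67 mm across, 112 mm tall, loose, left of the sink behind the tray and the spare. Origin under its centre.

How it is judged:
On the way, in this order (a step that is already met when the one before it is completed fails the run):
1. the used cartridge has been unlocked and drawn right out of its bay (distance between used_centre and bay_far_seat above 0.07 m and distance between used_centre and bay_near_seat above 0.07 m), for 0.1 s.
2. the used cartridge stands upright in the tray, let go (x of used_centre in the frame of tray between -0.05 and 0.05 m and y of used_centre in the frame of tray between -0.04 and 0.04 m and z of used_centre in the frame of tray between 0.045 and 0.06 m and angle between used_centre's own z axis and vertical below 0.1 rad and linear speed of used below 0.02 m/s and contact force between the fingers and used below 0.2 N), for 0.2 s.
3. the spare cartridge is fully home in the empty bay with both tabs sprung out (((distance between spare_centre and bay_far_seat below 0.005 m and angle between the z axis of spare_centre and the z axis of bay_far_seat, either way round below 0.09 rad and angle between the y axis of spare_centre and the y axis of bay_far_seat, either way round below 0.12 rad) or (distance between spare_centre and bay_near_seat below 0.005 m and angle between the z axis of spare_centre and the z axis of bay_near_seat, either way round below 0.09 rad and angle between the y axis of spare_centre and the y axis of bay_near_seat, either way round below 0.12 rad)) and value of joint each of spare_tab_a, spare_tab_b below 0.05 rad), for 0.2 s.
At the end, for the whole second after the job is handed in: The spare is home in the emptied bay (its centre within 5 mm of the seat, in line within 5 degrees) with both tabs sprung out (below 0.05 rad) and at rest; the used cartridge stands upright (within 6 degrees) and at rest on the floor of the tray (all of step 3 and x of used_centre in the frame of tray between -0.05 and 0.05 m and y of used_centre in the frame of tray between -0.04 and 0.04 m and z of used_centre in the frame of tray between 0.045 and 0.06 m and angle between used_centre's own z axis and vertical below 0.1 rad and linear speed of each of used, spare below 0.02 m/s); the robot touches nothing.
It fails at once if the short cartridge is unseated (moved more than 8 mm) (distance of other_centre from where it was at the start of the episode above 0.008 m).
It fails at once if the wash bottle, the beaker or the flask is shifted by more than 30 mm or tipped (distance of any of wash_bottle, beaker, flask from where it was at the start of the episode above 0.03 m or angle between any of wash_bottle, beaker, flask's own z axis and vertical above 0.3 rad).
It also fails if it takes over 62 s, if anything falls off the work surface, if the arm or the gripper's body presses on something with over 40 N, if the wrist force passes 120 N, or if a joint passes its speed limit or range.

## Working session

There is one attempt and no reset: what is moved stays moved. The work goes in short steps, Python scripts to look and compute and a shell command to move; the robot and the scene stay as the last step left them, time stands still between calls to the robot, and variables do not carry over. Pictures are saved under pics/ and viewed, and the job is handed in when it is done.

```bash
ls; mkdir -p pics
python3 - <<'E'
from plant import manip, grab_frame, camera_model
import cv2
print(manip.read_state(), manip.grasp_offset)
for n in ["scene","top","wrist"]:
    print(n,camera_model(n))
    cv2.imwrite(f"pics/{n}0.png",grab_frame(n))
E
```

```text
pics
{'clock': 0.0, 'joints': array([-9.56894363e-01,  3.59394107e-01,  1.10811824e-02, -3.90765726e-04,
       -1.22409933e+00, -2.88087239e-01]), 'joint_velocities': array([-0.00030116,  0.00025295, -0.00083224,  0.00130321, -0.00089225,
       -0.00093214]), 'joint_torque': array([ 2.29201636e-03, -5.82713521e+01,  2.93057370e+01,  6.99725837e+00,
        6.87906679e-03, -1.13666247e-04]), 'tool_pos': array([ 0.21588039, -0.63903452,  0.22562041]), 'ee_rot': array([ 5.09260852e-01, -3.09966188e+00, -2.53574653e-03]), 'force': array([-0.38923559,  0.30786103,  0.17953195]), 'ft_torque': array([-0.01409489, -0.0186195 , -0.0378553 ]), 'gripper_width': 0.08775738934849776} 0.0188
scene {'K': array([[487.57987813,   0.        , 272.81499476],
       [  0.        , 487.57987813, 211.30733833],
       [  0.        ,   0.        ,   1.        ]]), 'k1': -0.1467952086397426, 'view': array([[ 0.52525185, -0.85093965,  0.00349517, -0.37932113],
       [ 0.49564791,  0.30927766,  0.81159132, -0.33148633],
       [-0.69169621, -0.42455747,  0.58421512, -1.26596608],
       [ 0.        ,  0.  
[... 333 characters left out ...]
  0.22983114, -0.59208003],
       [-0.22932246,  0.01663955,  0.97320827, -1.07585455],
       [ 0.        ,  0.        ,  0.        ,  1.        ]])}
wrist {'K': array([[290.86126638,   0.        , 276.9870226 ],
       [  0.        , 290.86126638, 209.41394136],
       [  0.        ,   0.        ,   1.        ]]), 'k1': -0.05833538133081182, 'hand_eye': array([[ 8.18089731e-04,  9.61514716e-01,  2.74752219e-01,
         7.42271667e-02],
       [ 9.99999278e-01, -5.44691295e-04, -1.07136694e-03,
         8.66981177e-04],
       [-8.80479938e-04,  2.74752897e-01, -9.61514467e-01,
        -1.58428122e-01],
       [ 0.00000000e+00,  0.00000000e+00,  0.00000000e+00,
         1.00000000e+00]])}
```

View pics/scene0.png

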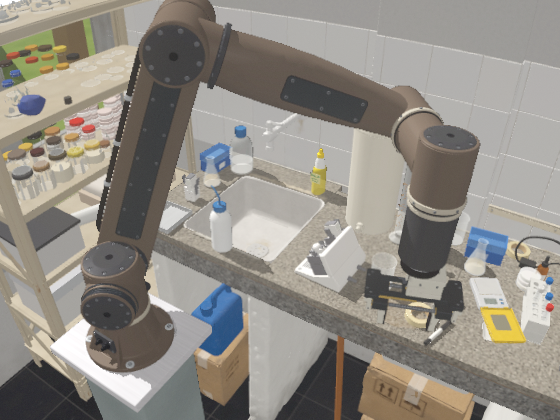

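View pics/top0.png

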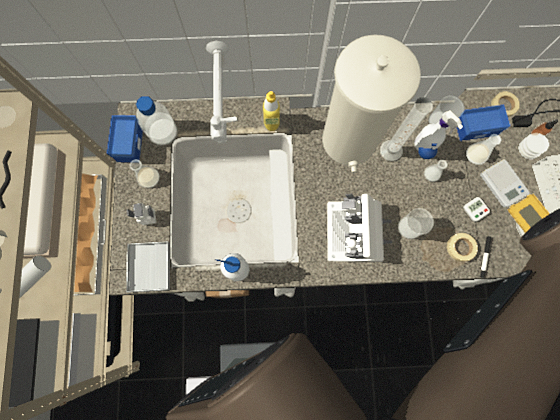

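View pics/wrist0.png

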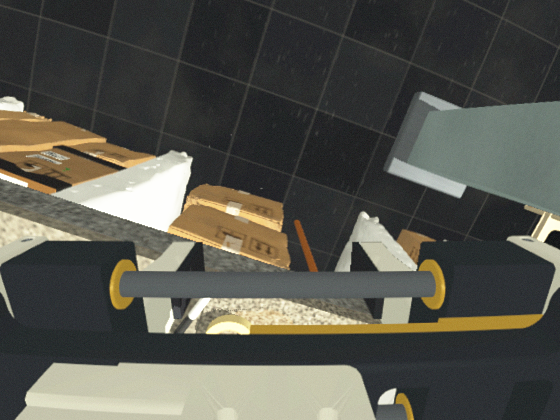

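Run:
```python
import cv2,numpy as np
s=cv2.imread("pics/scene0.png");t=cv2.imread("pics/top0.png")
a=cv2.resize(s[200:320,280:440],None,fx=5,fy=5,interpolation=cv2.INTER_CUBIC);cv2.imwrite("pics/c_s1.png",a)
a=cv2.resize(s[120:270,140:300],None,fx=4,fy=4,interpolation=cv2.INTER_CUBIC);cv2.imwrite("pics/c_s2.png",a)
a=cv2.resize(t[180:280,310:440],None,fx=6,fy=6,interpolation=cv2.INTER_CUBIC);cv2.imwrite("pics/c_t1.png",a)
a=cv2.resize(t[150:300,115:265],None,fx=4,fy=4,interpolation=cv2.INTER_CUBIC);cv2.imwrite("pics/c_t2.png",a)
```

```text
(no output)
```

View pics/c_s1.png

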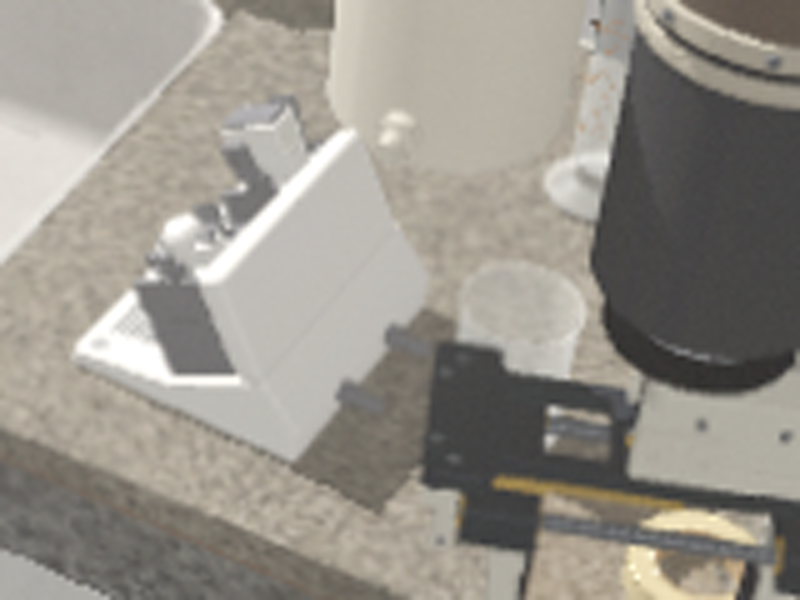

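View pics/c_s2.png

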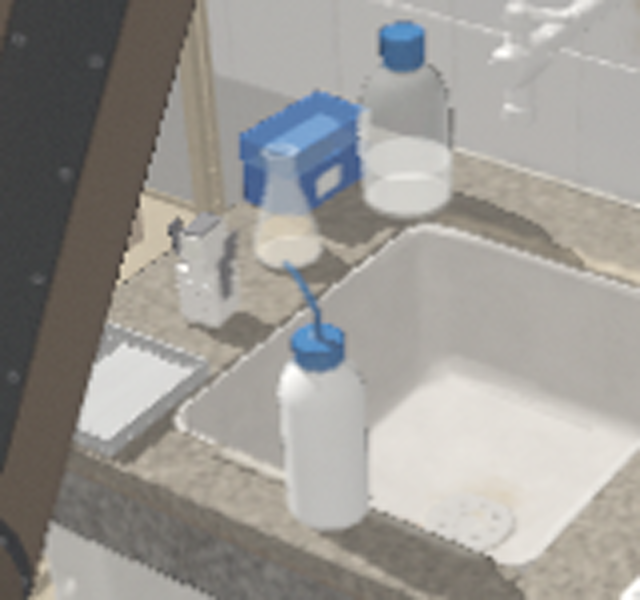

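View pics/c_t1.png

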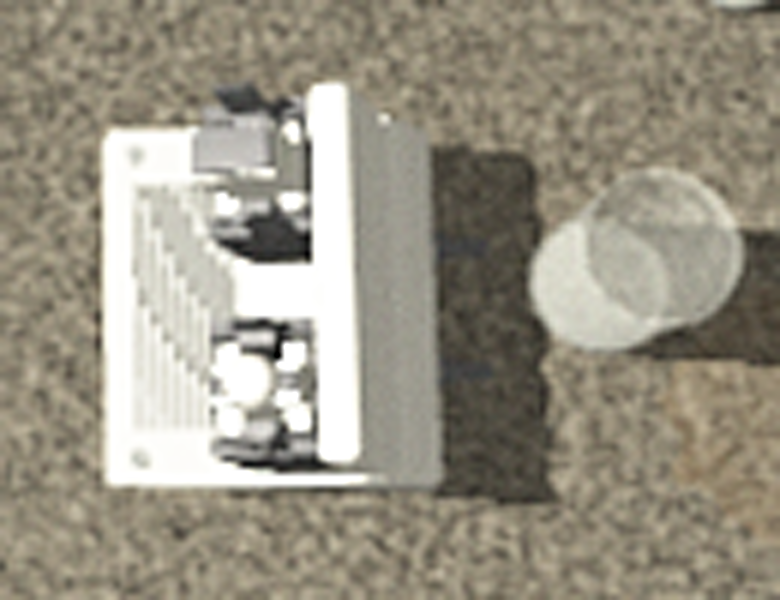

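View pics/c_t2.png

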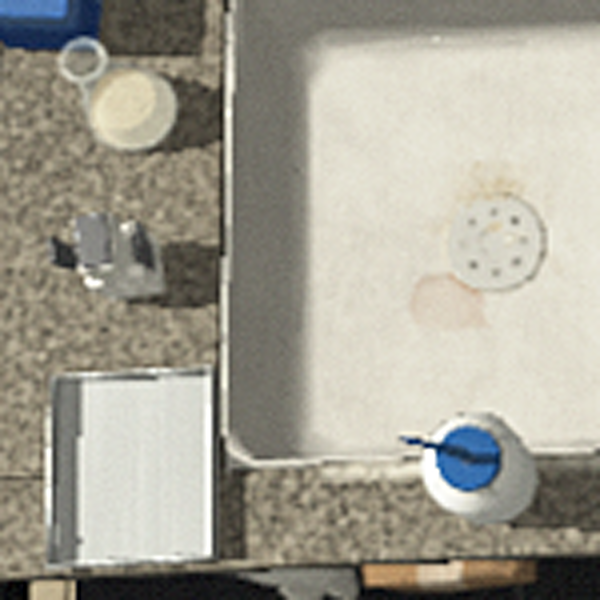

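```bash
cat > h.py <<'E'
import numpy as np,cv2
from scipy.spatial.transform import Rotation as R
from plant import manip, grab_frame, camera_model
def ray(name,px,pose=None):
    c=camera_model(name);K=c["K"]
    n=cv2.undistortPoints(np.array([[px]],float),K,np.array([c["k1"],0,0,0.]))[0,0]
    d=np.array([n[0],-n[1],-1.])
    if name=="wrist":
        p,r=pose; T=np.eye(4);T[:3,:3]=R.from_rotvec(r).as_matrix();T[:3,3]=p
        M=T@c["hand_eye"]
    else: M=np.linalg.inv(c["view"])
    d=M[:3,:3]@d
    return M[:3,3],d/np.linalg.norm(d)
def plane(name,px,z,pose=None):
    o,d=ray(name,px,pose);return o+d*(z-o[2])/d[2]
def tri(*rs):
    A=np.zeros((3,3));b=np.zeros(3)
    for o,d in rs:
        P=np.eye(3)-np.outer(d,d);A+=P;b+=P@o
    x=np.linalg.solve(A,b)
    return x,[round(1000*np.linalg.norm((np.eye(3)-np.outer(d,d))@(x-o)),1) for o,d in rs]
def proj(name,X,pose=None):
    c=camera_model(name)
    if name=="wrist":
        p,r=pose; T=np.eye(4);T[:3,:3]=R.from_rotvec(r).as_matrix();T[:3,3]=p
        V=np.linalg.inv(T@c["hand_eye"])
    else: V=c["view"]
    q=V@np.r_[X,1];u=np.array([q[0],-q[1]])/-q[2];u=u*(1+c["k1"]*u@u)
    return c["K"][:2,:2]@u+c["K"][:2,2]
E
python3 - <<'E'
from h import *
np.set_printoptions(precision=4,suppress=True)
s1=lambda u,v:ray("scene",(280+u/5-.4,200+v/5-.4))
t1=lambda u,v:ray("top",(310+u/6-.4,180+v/6-.4))
t2=lambda u,v:("top",(115+u/4-.4,150+v/4-.4))
s2=lambda u,v:("scene",(140+u/4-.4,120+v/4-.4))
print("panel near",tri(s1(215,278),t1(340,460)))
print("panel far",tri(s1(348,130),t1(330,88)))
print("head ",tri(s1(275,125),t1(270,115)))
print("head near-left",tri(s1(225,133),t1(196,172)))
print("head near-right",tri(s1(270,130),t1(272,172)))
print("used case near right shoulder?",tri(s1(270,130),t1(272,172)))
for n,z in [((107,130),0),((107,485),0),((440,485),0)]:
    o,d=t1(*n);print("dockbase",o+d*(0-o[2])/d[2])
for p in [(50,378),(215,370),(47,565),(215,558)]: print("tray rim",plane(*t2(*p),.018))
print("flask",plane(*t2(140,108),0)); print("bottlecap",tri(ray(*t2(468,458)),ray(*s2(317,345))))
print("spare head top",tri(ray(*t2(95,240)),ray(*s2(205,225))))
print("sink L",plane(*t2(228,250),0),"sink front",plane(*t2(350,463),0))
print("sink R",plane("top",(296,200),0))
E
```

```text
panel near (array([ 0.4449, -0.3337,  0.1115]), [np.float64(1.3), np.float64(1.3)])
panel far (array([ 0.6101, -0.3425,  0.1131]), [np.float64(0.8), np.float64(0.8)])
head  (array([ 0.5935, -0.3082,  0.1163]), [np.float64(7.6), np.float64(7.6)])
head near-left (array([ 0.574 , -0.2788,  0.109 ]), [np.float64(2.3), np.float64(2.3)])
head near-right (array([ 0.5688, -0.3096,  0.127 ]), [np.float64(1.7), np.float64(1.7)])
used case near right shoulder? (array([ 0.5688, -0.3096,  0.127 ]), [np.float64(1.7), np.float64(1.7)])
dockbase [ 0.624  -0.2572  0.    ]
dockbase [ 0.4494 -0.2448  0.    ]
dockbase [ 0.4424 -0.4039  0.    ]
tray rim [0.5186 0.3226 0.018 ]
tray rim [0.5193 0.2059 0.018 ]
tray rim [0.3881 0.3194 0.018 ]
tray rim [0.3877 0.2036 0.018 ]
flask [0.723 0.27  0.   ]
bottlecap (array([0.4333, 0.0135, 0.1592]), [np.float64(1.2), np.float64(1.2)])
spare head top (array([0.5979, 0.2679, 0.0976]), [np.float64(0.4), np.float64(0.4)])
sink L [0.6109 0.2025 0.    ] sink front [0.4511 0.1134 0.    ]
sink R [ 0.6319 -0.1644  0.    ]
```

```bash
python3 -m handwheel '[[-5,3,0,-8,0],[-10,6,0,-16,0],[-15,9,0,-25,0],[-20,12,0,-33,0],[-25,14,0,-42,0],[-30,17,0,-50,0],[-35,20,0,-58,0],[-39,22,0,-67,0]]' 20
python3 - <<'E'
from h import *
s=manip.read_state();print(s["joints"],R.from_rotvec(s["ee_rot"]).as_matrix())
E
```

```text
clock: 0.95
tool_pos: [0.4833, -0.3395, 0.2266]
ee_rot: [-2.134, 2.305, 0.0]
force: [1.5, -0.8, 0.5]
gripper_width: 0.0877
[-2.81709486e-01  2.21024234e-01 -1.80299193e-01 -1.11190157e-04
 -1.16945744e+00  2.04942838e-01] [[-7.67345766e-02 -9.97051555e-01  4.33049621e-05]
 [-9.97051551e-01  7.67345804e-02  9.40223625e-05]
 [-9.70681308e-05 -3.59625134e-05 -9.99999995e-01]]
```

```bash
python3 -m handwheel '[[-4,-3,0,0,0],[-7,-6,0,0,0],[-7,-6,0,0,0],[-7,-6,0,0,0]]'
python3 - <<'E'
from h import *
s=manip.read_state();print(s["tool_pos"],s["ee_rot"],s["clock"])
for n in ["wrist","top","scene"]:
  cv2.imwrite(f"pics/{n}1.png",grab_frame(n))
a=cv2.imread("pics/wrist1.png");cv2.imwrite("pics/w1.png",cv2.resize(a[0:300,140:440],None,fx=2,fy=2))
E
```

```text
clock: 1.35
tool_pos: [0.5484, -0.2756, 0.2259]
ee_rot: [2.13, -2.309, -0.002]
force: [-0.2, -0.1, 1.0]
gripper_width: 0.0878
[ 0.5484283  -0.27555594  0.22592795] [ 2.12960044e+00 -2.30876124e+00 -1.54929729e-03] 1.35
```

View pics/wrist1.png

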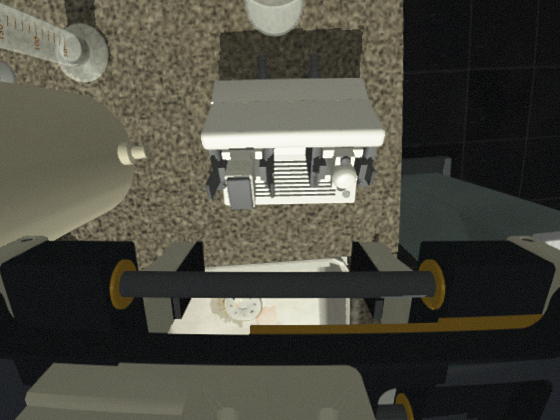

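View pics/scene1.png

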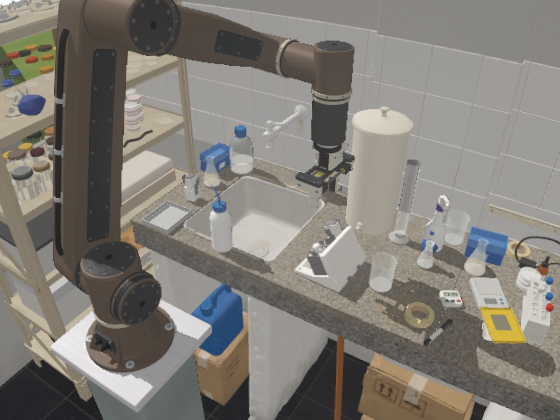

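Run:
```python
from h import *
np.set_printoptions(precision=4,suppress=True)
print("spigot",tri(ray("top",(353,167)),ray("scene",(360,225))))
a=cv2.imread("pics/wrist1.png");cv2.imwrite("pics/w1.png",cv2.resize(a[110:225,190:390],None,fx=4,fy=4,interpolation=cv2.INTER_CUBIC))
a=cv2.imread("pics/scene1.png");cv2.imwrite("pics/s1c.png",cv2.resize(a[160:300,280:440],None,fx=4.2,fy=4.2,interpolation=cv2.INTER_CUBIC))
```

```text
spigot (array([ 0.7152, -0.3362,  0.0431]), [np.float64(3.7), np.float64(3.7)])
```

View pics/w1.png

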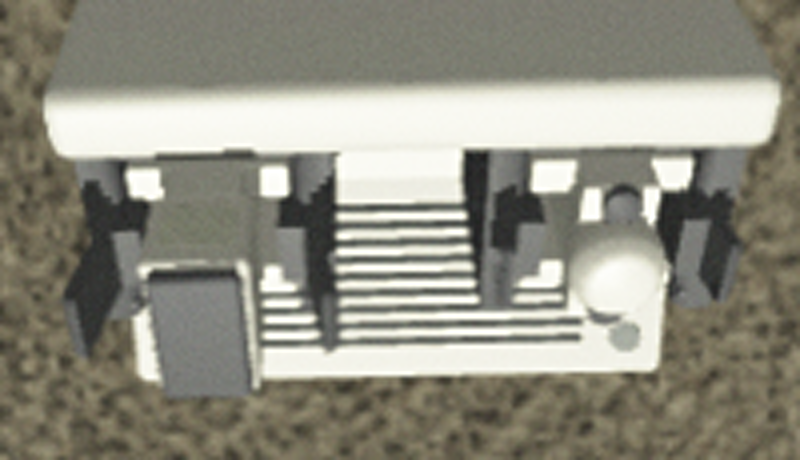

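View pics/s1c.png

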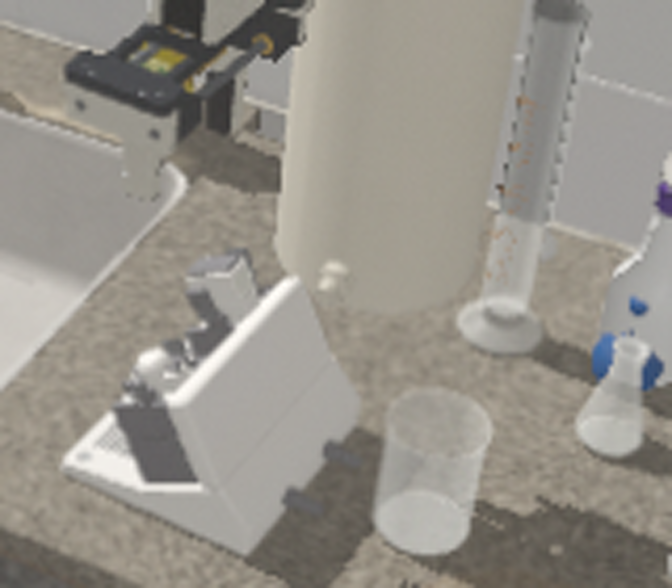

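Run:
```python
from h import *
np.set_printoptions(precision=4,suppress=True)
pose=(np.array([0.5484283,-0.27555594,0.22592795]),np.array([2.12960044,-2.30876124,-1.54929729e-03]))
w=lambda u,v:ray("wrist",(190+u/4-.4,110+v/4-.4),pose)
t1=lambda u,v:ray("top",(310+u/6-.4,180+v/6-.4))
s=lambda u,v:ray("scene",(280+u/4.2-.4,160+v/4.2-.4))
for a in [(w(200,333),t1(234,145)),(w(200,333),t1(234,145),s(218,265)),(w(200,333),s(218,265))]: print("head c",*tri(*a))
print("panel far top front",*tri(w(58,157),t1(312,88)))
print("panel near",*tri(w(770,145),t1(318,460)))
print("round head",*tri(w(615,262),t1(243,372)))
z=.115
for q in [(150,275),(238,270),(250,392),(165,397),(75,340),(335,345)]:
  o,d=w(*q);print(q,o+d*(z-o[2])/d[2])
for q in [(650,372),(150,378)]:
  o,d=w(*q);print("base front",o+d*(.0-o[2])/d[2])
```

```text
head c [ 0.5804 -0.2944  0.1329] [np.float64(1.0), np.float64(1.0)]
head c [ 0.5817 -0.2945  0.1242] [np.float64(2.0), np.float64(2.1), np.float64(1.0)]
head c [ 0.5811 -0.2938  0.1235] [np.float64(1.2), np.float64(1.2)]
panel far top front [ 0.6098 -0.3344  0.1161] [np.float64(0.3), np.float64(0.3)]
panel near [ 0.4448 -0.3237  0.1084] [np.float64(0.0), np.float64(0.0)]
round head [ 0.4833 -0.2965  0.1061] [np.float64(2.6), np.float64(2.6)]
(150, 275) [ 0.5922 -0.3056  0.115 ]
(238, 270) [ 0.5715 -0.3051  0.115 ]
(250, 392) [ 0.5717 -0.2754  0.115 ]
(165, 397) [ 0.5923 -0.2758  0.115 ]
(75, 340) [ 0.612  -0.2915  0.115 ]
(335, 345) [ 0.5504 -0.2853  0.115 ]
base front [ 0.4469 -0.2401  0.    ]
base front [ 0.6179 -0.2517  0.    ]
```

```bash
python3 -m handwheel '[[2.2,-3.5,0,0,0.15],[2.2,-3.5,4,0,0.15],[2.2,-3.5,7,0,0.15],[2.2,-3.5,7,0,0.15],[2.2,-3.5,7,0,0.15]]'
python3 - <<'E'
from h import *
s=manip.read_state();print(s["tool_pos"],s["ee_rot"],s["clock"])
a=grab_frame("wrist");cv2.imwrite("pics/w2.png",a)
cv2.imwrite("pics/w2c.png",cv2.resize(a[130:330,130:430],None,fx=2.6,fy=2.6,interpolation=cv2.INTER_CUBIC))
E
```

```text
clock: 2.0
tool_pos: [0.5805, -0.3025, 0.1572]
ee_rot: [2.126, -2.312, -0.0]
force: [1.3, -0.0, 1.1]
gripper_width: 0.0747
[ 0.58049406 -0.30247759  0.15718248] [ 2.12598069e+00 -2.31170445e+00 -1.40390283e-04] 2.0
```

View pics/w2c.png

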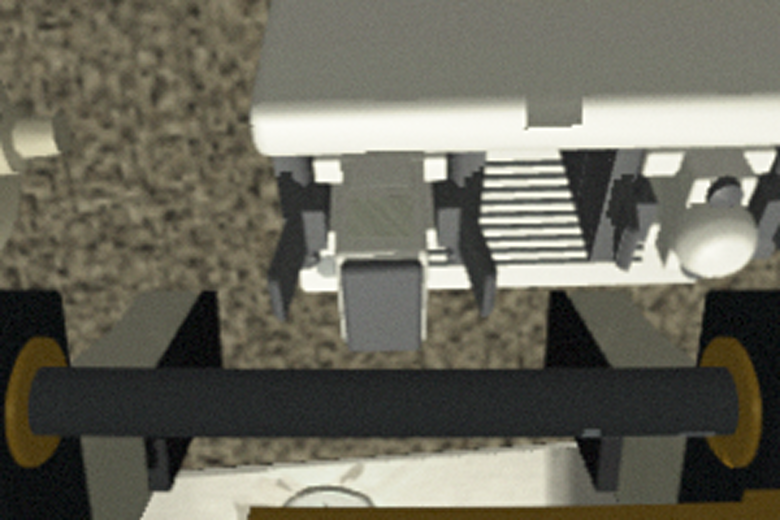

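Run:
```python
from h import *
np.set_printoptions(precision=4,suppress=True)
pose=(np.array([.5805,-.3025,.1572]),np.array([2.126,-2.312,0]))
w=lambda u,v:("wrist",(130+u/2.6-.4,130+v/2.6-.4))
t=lambda u,v:ray("top",(310+u/6-.4,180+v/6-.4))
p1=(np.array([0.5484283,-0.27555594,0.22592795]),np.array([2.12960044,-2.30876124,-1.54929729e-03]))
w1=lambda u,v:ray("wrist",(190+u/4-.4,110+v/4-.4),p1)
for z in (.115,.12,.125,.13): print(z,plane(*w(383,307),z,pose))
print(tri(ray(*w(383,307),pose),w1(200,333)))
print(tri(ray(*w(343,262),pose),w1(150,275)),tri(ray(*w(423,262),pose),w1(238,270)),tri(ray(*w(423,350),pose),w1(250,392)),tri(ray(*w(347,350),pose),w1(165,397)))
print("tab tips",tri(ray(*w(283,318),pose),w1(83,353)),tri(ray(*w(490,312),pose),w1(330,348)))
print("panel",tri(ray(*w(260,150),pose),w1(58,157)))
print((proj("wrist",pose[0],pose)-130+.4)*2.6)
```

```text
0.115 [ 0.5812 -0.2887  0.115 ]
0.12 [ 0.581  -0.2909  0.12  ]
0.125 [ 0.5808 -0.293   0.125 ]
0.13 [ 0.5806 -0.2952  0.13  ]
(array([ 0.5808, -0.2927,  0.1243]), [np.float64(0.1), np.float64(0.1)])
(array([ 0.5903, -0.3073,  0.1258]), [np.float64(0.1), np.float64(0.1)]) (array([ 0.5694, -0.3081,  0.1333]), [np.float64(0.1), np.float64(0.1)]) (array([ 0.5709, -0.2772,  0.1212]), [np.float64(0.2), np.float64(0.2)]) (array([ 0.5928, -0.2753,  0.1133]), [np.float64(0.2), np.float64(0.2)])
tab tips (array([ 0.6098, -0.2889,  0.1179]), [np.float64(0.1), np.float64(0.1)]) (array([ 0.5512, -0.2856,  0.1179]), [np.float64(0.4), np.float64(0.4)])
panel (array([ 0.6141, -0.3336,  0.0967]), [np.float64(0.3), np.float64(0.3)])
[381.0788 325.2879]
```

```bash
python3 -m handwheel '[[-0.3,0,2,0,0.15],[-0.3,0,4,0,0.15],[-0.3,0,5.5,0,0.15],[-0.3,0,6.4,0,0.15],[-0.3,0,6.4,0,0.15]]'
python3 - <<'E'
from h import *
a=grab_frame("wrist");cv2.imwrite("pics/w3.png",a[100:330,130:430])
a=grab_frame("scene")
cv2.imwrite("pics/s3c.png",cv2.resize(a[180:300,270:420],None,fx=5,fy=5,interpolation=cv2.INTER_CUBIC))
E
```

```text
clock: 2.55
tool_pos: [0.5814, -0.2986, 0.0931]
ee_rot: [-2.128, 2.311, -0.001]
force: [0.5, -0.3, 0.0]
gripper_width: 0.0742
```

View pics/w3.png

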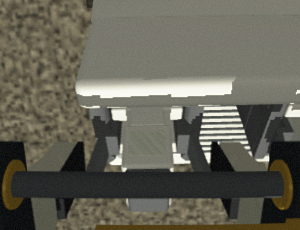

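View pics/s3c.png

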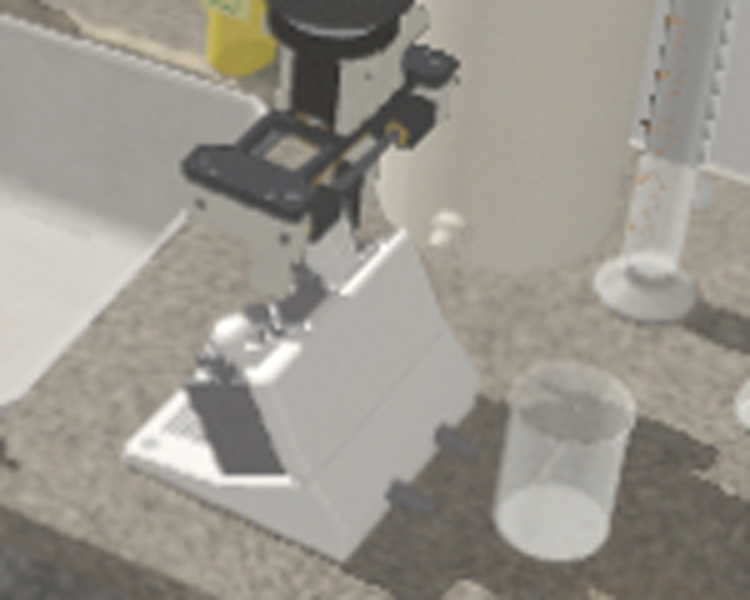

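```bash
python3 -m handwheel '[[-0.3,0,0,0,0.7],[-0.3,0,0,0,0.7],[-0.3,0,0,0,0.7],[-0.3,0,0,0,0.7]]' 20
```

```text
clock: 3.05
tool_pos: [0.5818, -0.2954, 0.093]
ee_rot: [-2.128, 2.311, -0.001]
force: [0.8, 0.4, 0.9]
gripper_width: 0.0481
```

```bash
python3 -m handwheel '[[0,0,0,0,0.8],[0,0,0,0,0.8],[0,0,0,0,0.8]]' 20
```

```text
clock: 3.35
tool_pos: [0.5817, -0.2954, 0.0928]
ee_rot: [-2.128, 2.311, -0.0]
force: [-1.6, 1.3, 3.5]
gripper_width: 0.0364
```

Run:
```python
from h import *
print(manip.read_state()["gripper_width"])
a=grab_frame("wrist");cv2.imwrite("pics/w4.png",cv2.resize(a[170:300,150:400],None,fx=3,fy=3,interpolation=cv2.INTER_CUBIC))
print(manip.read_state()["gripper_width"])
```

```text
0.03638970851928474
0.0367142905639629
```

View pics/w4.png

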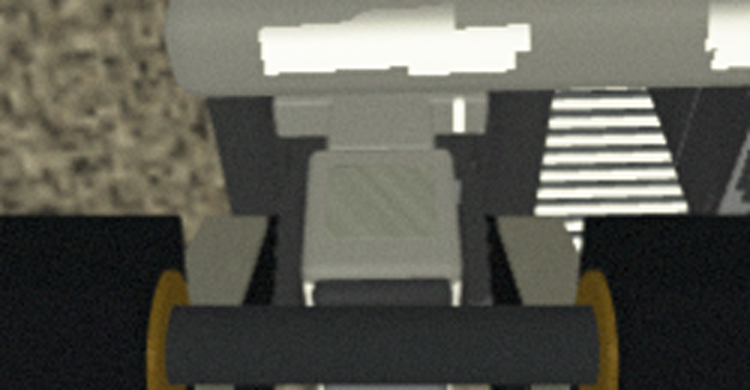

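```bash
python3 -m handwheel '[[-0.5,0,-0.9,0,0.8],[-0.9,0,-1.8,0,0.8],[-1.4,0,-2.6,0,0.8],[-1.4,0,-2.6,0,0.8]]' 25
python3 - <<'E'
from h import *
a=grab_frame("wrist");cv2.imwrite("pics/w5.png",cv2.resize(a[130:330,130:430],None,fx=2.6,fy=2.6,interpolation=cv2.INTER_CUBIC))
E
```

```text
clock: 3.8
tool_pos: [0.5835, -0.2809, 0.1203]
ee_rot: [-2.128, 2.31, -0.003]
force: [0.3, -0.6, -0.9]
gripper_width: 0.0353
```

View pics/w5.png

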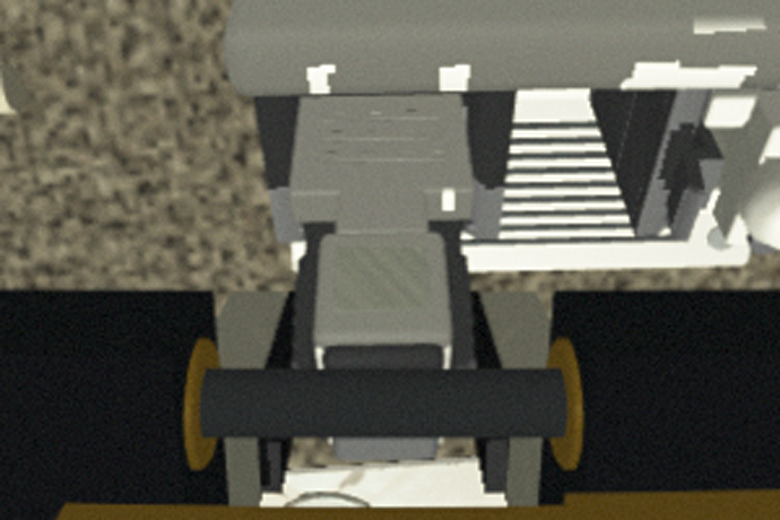

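```bash
python3 -m handwheel '[[-1,0,-1.9,0,0.8],[-2,0,-3.8,0,0.8],[-3,0,-5.7,0,0.8],[-4.2,0,-7.9,0,0.8],[-4.2,0,-10,0,0.8],[-4.2,0,-13,0,0.8],[-4.2,0,-13,0,0.8]]' 25
python3 - <<'E'
from h import *
cv2.imwrite("pics/w6.png",grab_frame("wrist"))
a=grab_frame("scene");cv2.imwrite("pics/s6.png",cv2.resize(a[80:300,200:420],None,fx=2.7,fy=2.7,interpolation=cv2.INTER_CUBIC))
E
```

```text
clock: 4.55
tool_pos: [0.588, -0.2401, 0.253]
ee_rot: [-2.126, 2.308, -0.009]
force: [-0.1, 0.4, -1.3]
gripper_width: 0.0355
```

View pics/w6.png

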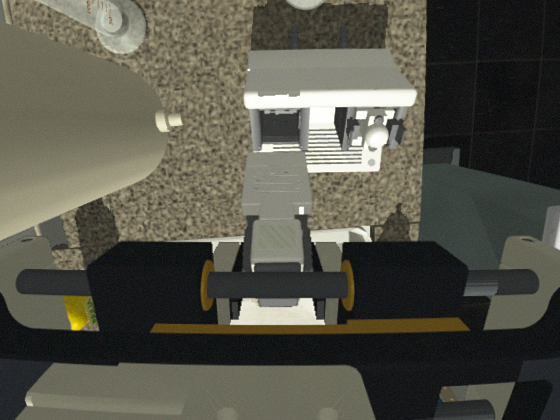

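View pics/s6.png

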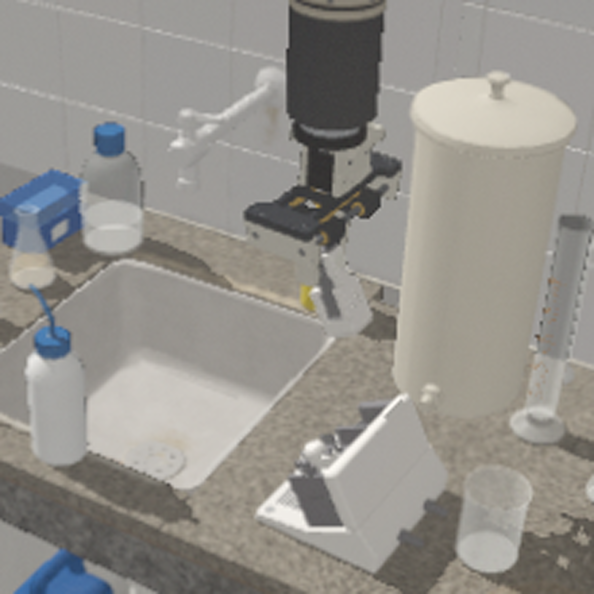

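```bash
python3 -m handwheel '[[-5,0.4,0,0,0.8],[-10,0.8,2,0,0.8],[-15.4,1.2,7,0,0.8],[-15.4,1.2,12,0,0.8],[-15.4,1.2,16,0,0.8],[-15.4,1.2,19.5,0,0.8],[-15.4,1.2,19.5,0,0.8]]' 15
python3 - <<'E'
from h import *
cv2.imwrite("pics/w7.png",grab_frame("wrist"))
a=grab_frame("scene");cv2.imwrite("pics/s7.png",cv2.resize(a[120:300,160:380],None,fx=3,fy=3,interpolation=cv2.INTER_CUBIC))
E
```

```text
clock: 5.35
tool_pos: [0.5808, -0.0853, 0.0462]
ee_rot: [2.119, -2.304, -0.014]
force: [-0.1, -0.9, -1.9]
gripper_width: 0.0373
```

View pics/w7.png

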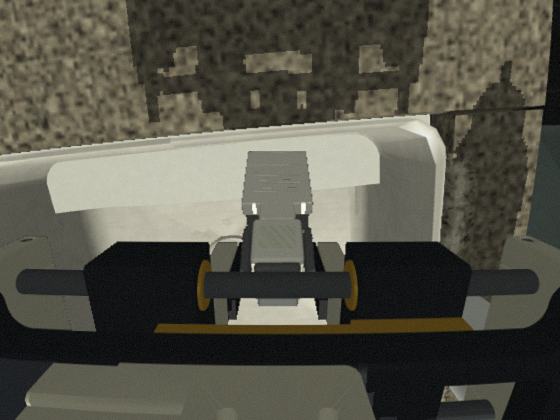

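View pics/s7.png

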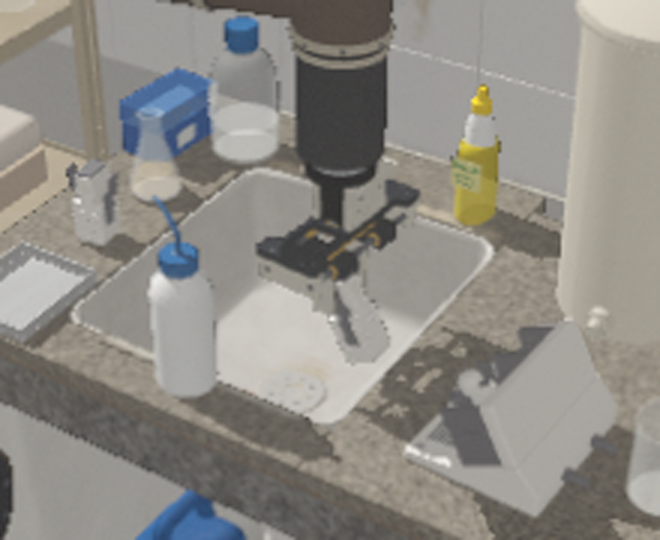

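Run:
```python
from h import *
np.set_printoptions(precision=4,suppress=True)
pose=(np.array([.5808,-.0853,.0462]),np.array([2.119,-2.304,-.014]))
for px in [(100,143),(277,132),(380,120)]: print(plane("wrist",px,0,pose))
for z in (0,-.005): print(plane("wrist",(277,153),z,pose))
print(plane("wrist",(220,130),0,pose),plane("wrist",(220,205),0,pose))
```

```text
[ 0.6975 -0.1588 -0.    ]
[ 0.5738 -0.1548  0.    ]
[ 0.5028 -0.1573  0.    ]
[ 0.575  -0.1406  0.    ]
[ 0.575  -0.1402 -0.005 ]
[ 0.6124 -0.1594  0.    ] [ 0.6195 -0.1069  0.    ]
```

```bash
python3 -m handwheel '[[0,0,1.5,0,0.8],[0.5,0,3,0,0.8],[1.5,-0.1,3,0,0.8],[2.2,-0.2,3,0,0.8],[3,-0.2,3,0,0.8],[3.5,-0.3,3,0,0.8],[3.5,-0.3,3,0,0.8]]' 10
python3 - <<'E'
from h import *
a=grab_frame("wrist");cv2.imwrite("pics/w8.png",cv2.resize(a[100:330,130:430],None,fx=2.5,fy=2.5,interpolation=cv2.INTER_CUBIC))
E
```

```text
clock: 6.15
tool_pos: [0.5875, -0.1212, 0.0244]
ee_rot: [-2.126, 2.312, -0.001]
force: [0.8, 0.2, -2.2]
gripper_width: 0.0384
```

View pics/w8.png

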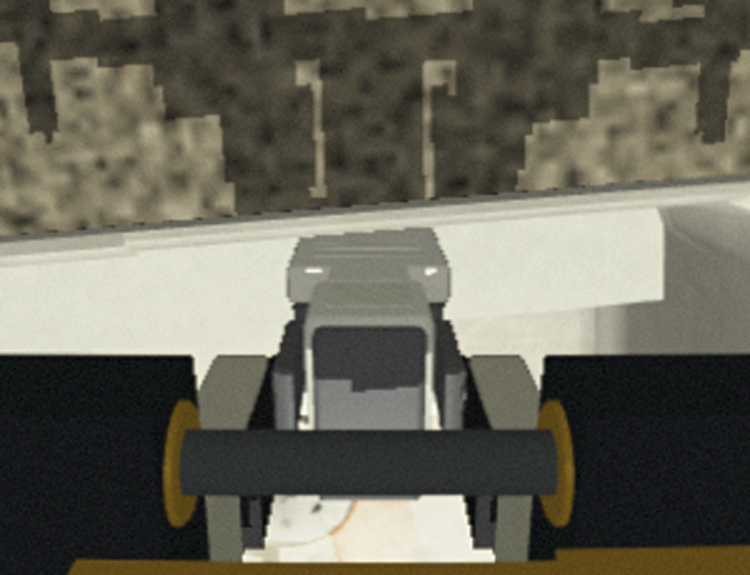

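```bash
python3 -m handwheel '[[0.6,0,0,0,0.8],[1.2,-0.1,0,0,0.8],[1.6,-0.1,0,0,0.8],[1.6,-0.1,0,0,0.8]]' 10
python3 - <<'E'
from h import *
a=grab_frame("wrist");cv2.imwrite("pics/w9.png",cv2.resize(a[100:330,130:430],None,fx=2.5,fy=2.5,interpolation=cv2.INTER_CUBIC))
E
```

```text
clock: 6.6
tool_pos: [0.5869, -0.1367, 0.0236]
ee_rot: [-2.127, 2.312, -0.0]
force: [0.3, 1.2, -1.0]
gripper_width: 0.0385
```

View pics/w9.png

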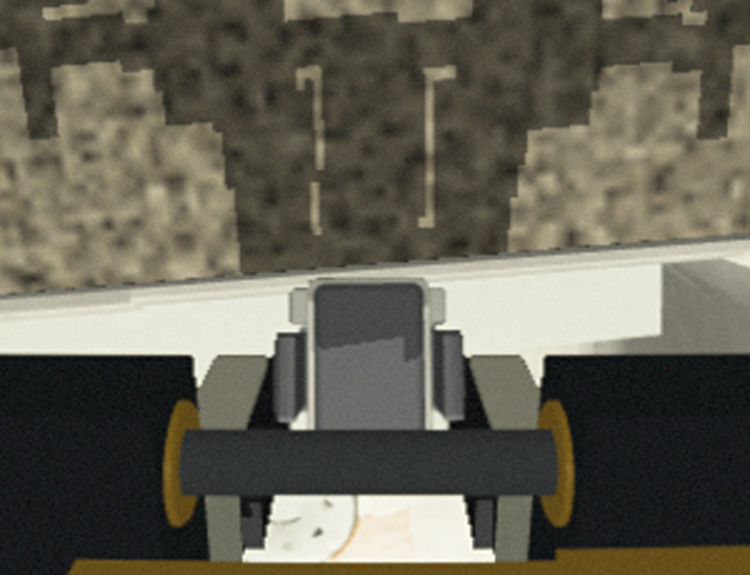

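```bash
cat >> h.py <<'E'
def bodypx(pose,th,pts,s0=.088,p0=.0035):
    # th deg: head toward -toolx (world +y). pts: (perp,along jaw,s)
    T=R.from_rotvec(pose[1]).as_matrix();out=[]
    g=pose[0]-T[:,2]*.0188
    c,s=np.cos(np.radians(th)),np.sin(np.radians(th))
    for p,j,h in pts:
        a,b=p-p0,h-s0
        u=a*c+b*s; v=-a*s+b*c   # u along -toolx, v up
        out.append(proj("wrist",g-T[:,0]*u+T[:,1]*j-T[:,2]*v,pose))
    return np.array(out)
E
python3 - <<'E'
from h import *
np.set_printoptions(precision=1,suppress=True)
pts=[(-.015,0,.1),(-.02,-.02,0)]
f=lambda a:(a-[130,100]+.4)*2.5
for nm,pose in [("w8",(np.array([.5875,-.1212,.0244]),np.array([-2.126,2.312,-.001]))),("w9",(np.array([.5869,-.1367,.0236]),np.array([-2.127,2.312,0])))]:
  for th in (28,20,10,5,0,-5,-10,-20): print(nm,th,f(bodypx(pose,th,pts)).ravel())
E
```

```text
w8 28 [366.1 422.5 294.8 109.2]
w8 20 [366.1 405.7 298.3 142.1]
w8 10 [366.1 385.6 301.7 184.7]
w8 5 [366.1 376.2 303.1 206.4]
w8 0 [366.2 367.4 304.3 228.3]
w8 -5 [366.2 359.3 305.3 250.6]
w8 -10 [366.2 351.8 306.1 273. ]
w8 -20 [366.2 339.3 307.2 318.5]
w9 28 [366.1 422.5 294.8 109.2]
w9 20 [366.1 405.7 298.3 142.1]
w9 10 [366.1 385.6 301.7 184.7]
w9 5 [366.1 376.2 303.1 206.4]
w9 0 [366.2 367.4 304.3 228.3]
w9 -5 [366.2 359.3 305.3 250.6]
w9 -10 [366.2 351.8 306.1 273. ]
w9 -20 [366.2 339.3 307.2 318.5]
```

Run:
```python
from h import *
np.set_printoptions(precision=1,suppress=True)
pose=(np.array([.5835,-.2809,.1203]),np.array([-2.128,2.31,-.003]))
print(bodypx(pose,28,[(-.015,-.011,.1),(-.015,.011,.1),(-.02,-.02,0)]), "obs head edge y",130+343/2.6,130+320/2.6)
pose=(np.array([.5808,-.0853,.0462]),np.array([2.119,-2.304,-.014]))
for t in (24,28,32): print(t,bodypx(pose,t,[(-.015,0,.1),(-.02,-.02,0),(-.02,-.02,.05)])[:,1])
```

```text
[[252.  268.6]
 [300.  268.6]
 [247.5 143.3]] obs head edge y 261.9230769230769 253.07692307692307
24 [265.2 149.8 191.6]
28 [268.6 143.3 189.7]
32 [272.  136.9 188.2]
```

Run:
```python
from h import *
a=grab_frame("scene");cv2.imwrite("pics/s9.png",cv2.resize(a[150:290,220:380],None,fx=5,fy=4.2,interpolation=cv2.INTER_CUBIC))
print(manip.read_state()["tool_pos"])
```

```text
[ 0.58678202 -0.13649772  0.02353743]
```

View pics/s9.png

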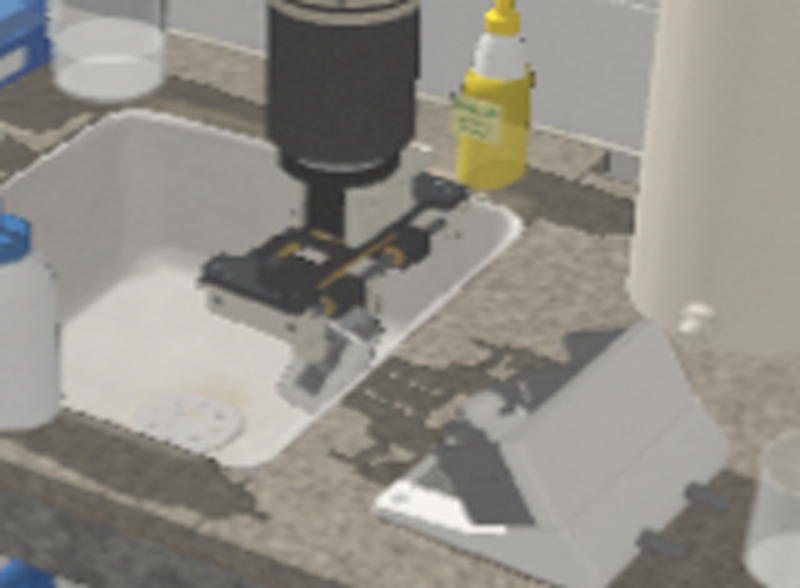

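```bash
python3 -m handwheel '[[-4,0.3,-1,0,0.8],[-8,0.6,-1,0,0.8],[-12,0.9,-1,0,0.8],[-16,1.2,-1,0,0.8],[-20,1.5,-1,0,0.8],[-24,1.8,-1,0,0.8],[-25,1.9,0,0,0.8],[-25,1.9,0,0,0.8]]' 10
python3 - <<'E'
from h import *
a=grab_frame("wrist");cv2.imwrite("pics/w10.png",cv2.resize(a[100:330,130:430],None,fx=2.5,fy=2.5,interpolation=cv2.INTER_CUBIC))
a=grab_frame("scene");cv2.imwrite("pics/s10.png",cv2.resize(a[100:260,150:310],None,fx=3.7,fy=3.7,interpolation=cv2.INTER_CUBIC))
E
```

```text
clock: 7.5
tool_pos: [0.5874, 0.1158, 0.0222]
ee_rot: [2.129, -2.307, -0.001]
force: [-1.1, -0.9, -2.0]
gripper_width: 0.0379
```

View pics/w10.png

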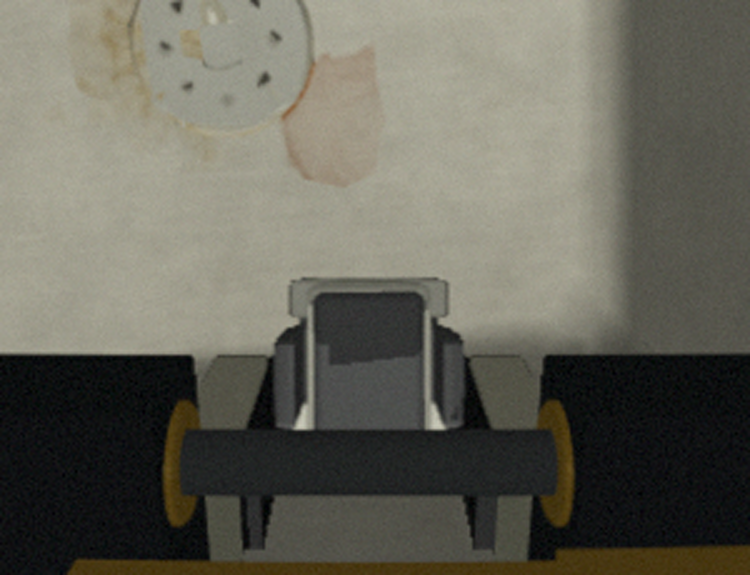

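View pics/s10.png

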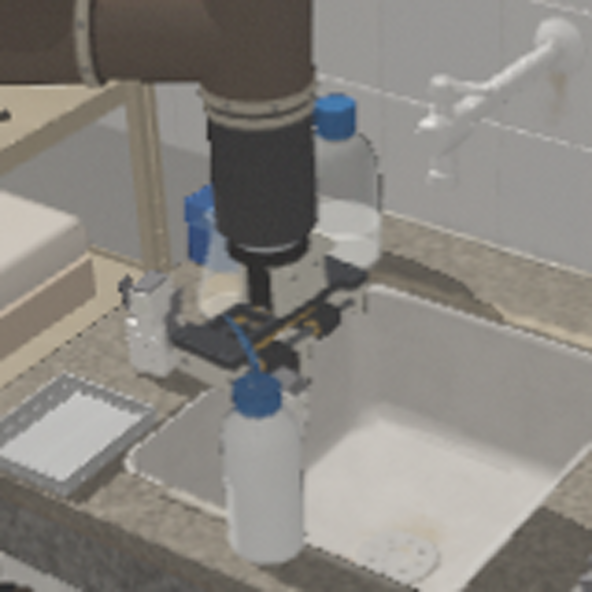

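```bash
python3 -m handwheel '[[-0.6,0,0,0,0.8],[-1.2,0.1,0,0,0.8],[-1.8,0.1,0,0,0.8],[-1.8,0.1,0,0,0.8]]' 10
python3 - <<'E'
from h import *
a=grab_frame("wrist");cv2.imwrite("pics/w11.png",cv2.resize(a[100:330,130:430],None,fx=2.5,fy=2.5,interpolation=cv2.INTER_CUBIC))
E
```

```text
clock: 8.0
tool_pos: [0.5893, 0.133, 0.0238]
ee_rot: [-2.128, 2.311, -0.0]
force: [-0.6, -0.2, -1.7]
gripper_width: 0.0384
```

View pics/w11.png

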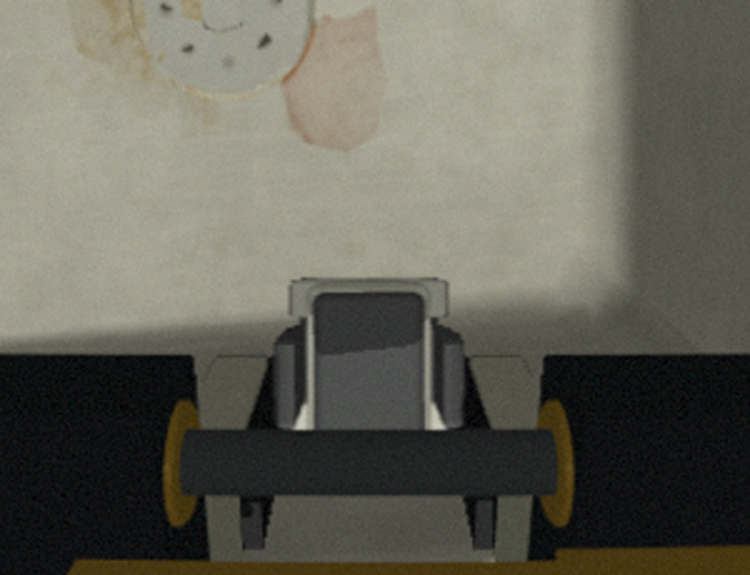

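```bash
python3 -m handwheel '[[-0.6,0,0,0,0.8],[-1.2,0.1,0,0,0.8],[-1.8,0.1,0,0,0.8],[-1.8,0.1,0,0,0.8]]' 10
python3 - <<'E'
from h import *
a=grab_frame("wrist");cv2.imwrite("pics/w12.png",cv2.resize(a[100:330,130:430],None,fx=2.5,fy=2.5,interpolation=cv2.INTER_CUBIC))
E
```

```text
clock: 8.45
tool_pos: [0.5896, 0.1514, 0.0236]
ee_rot: [-2.128, 2.31, -0.0]
force: [-0.4, -1.0, -1.3]
gripper_width: 0.0382
```

View pics/w12.png

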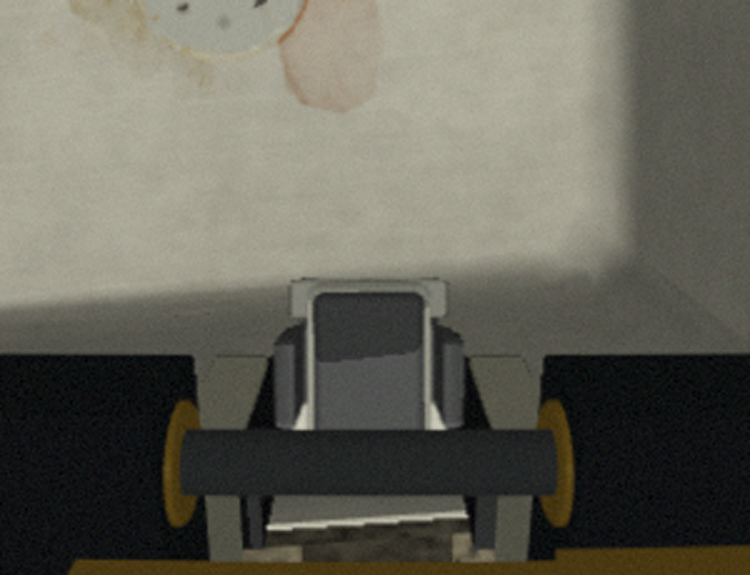

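```bash
python3 -m handwheel '[[-0.7,0,0,0,0.8],[-1.4,0.1,0,0,0.8],[-2,0.1,0,0,0.8],[-2,0.1,0,0,0.8]]' 10
python3 - <<'E'
from h import *
a=grab_frame("wrist");cv2.imwrite("pics/w13.png",cv2.resize(a[100:330,130:430],None,fx=2.5,fy=2.5,interpolation=cv2.INTER_CUBIC))
E
```

```text
clock: 8.9
tool_pos: [0.5902, 0.1714, 0.0236]
ee_rot: [-2.129, 2.31, -0.0]
force: [0.8, -0.0, -2.1]
gripper_width: 0.0385
```

View pics/w13.png

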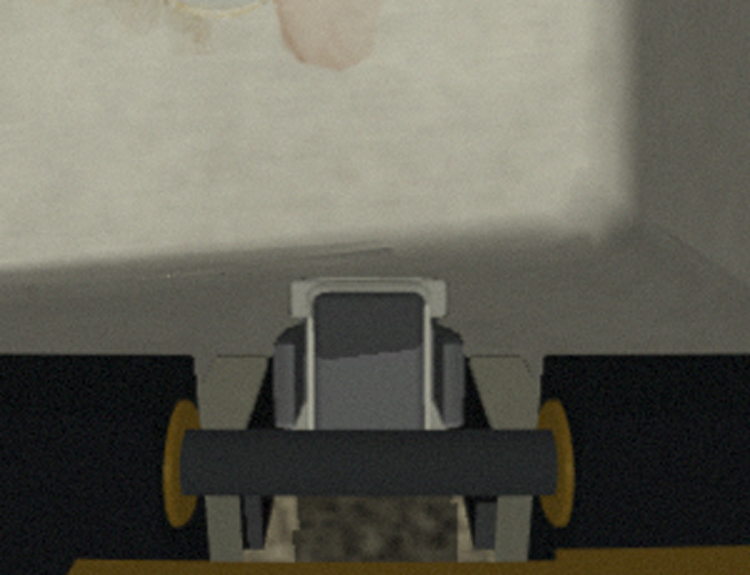

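```bash
python3 -m handwheel '[[-0.6,0,0,0,0.8],[-1.2,0.1,0,0,0.8],[-1.6,0.1,0,0,0.8],[-1.6,0.1,0,0,0.8]]' 10
python3 - <<'E'
from h import *
a=grab_frame("wrist");cv2.imwrite("pics/w14.png",cv2.resize(a[100:330,130:430],None,fx=2.5,fy=2.5,interpolation=cv2.INTER_CUBIC))
E
```

```text
clock: 9.35
tool_pos: [0.5904, 0.1871, 0.0235]
ee_rot: [2.128, -2.311, -0.0]
force: [-0.4, -0.8, -1.3]
gripper_width: 0.0383
```

View pics/w14.png

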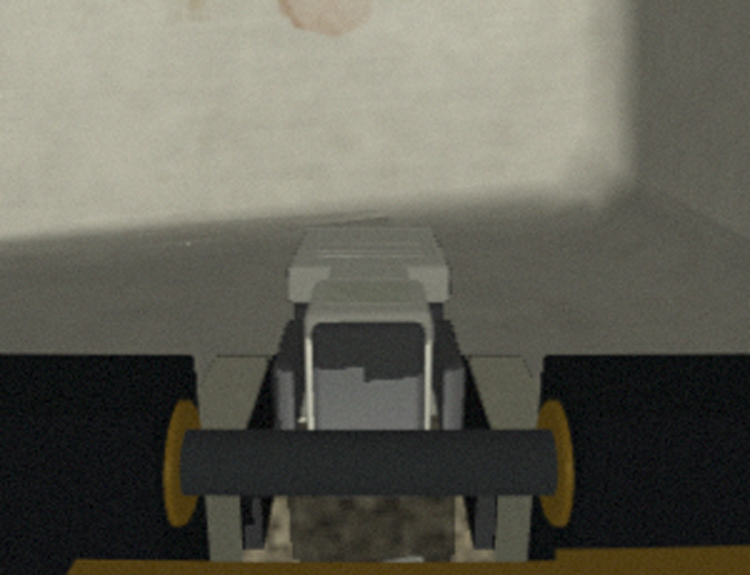

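```bash
python3 -m handwheel '[[0.3,0,-4,0,0.8],[0.3,0,-8,0,0.8],[0,0,-12,0,0.8],[-2,4,-13.5,0,0.8],[-4,8,-13.5,0,0.8],[-5,12,-13.5,0,0.8],[-6.5,14.2,-13.5,0,0.8],[-6.5,14.2,-13.5,0,0.8]]' 12
python3 - <<'E'
from h import *
s=manip.read_state();print(repr(s["tool_pos"]),repr(s["ee_rot"]))
for n in("wrist","top","scene"): cv2.imwrite(f"pics/{n}15.png",grab_frame(n))
a=cv2.imread("pics/scene15.png");cv2.imwrite("pics/s15.png",cv2.resize(a[100:260,100:300],None,fx=4,fy=3.7))
E
```

```text
clock: 10.2
tool_pos: [0.4521, 0.2644, 0.1592]
ee_rot: [-2.13, 2.308, 0.001]
force: [0.8, -0.6, -1.6]
gripper_width: 0.0378
array([0.45213585, 0.26440389, 0.15920903]) array([-2.12968611e+00,  2.30756680e+00,  1.41270920e-03])
```

View pics/wrist15.png

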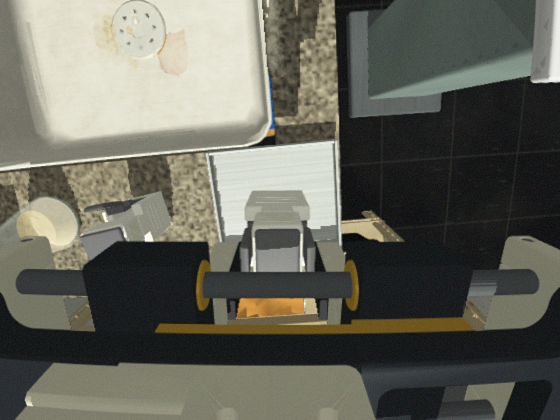

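View pics/s15.png

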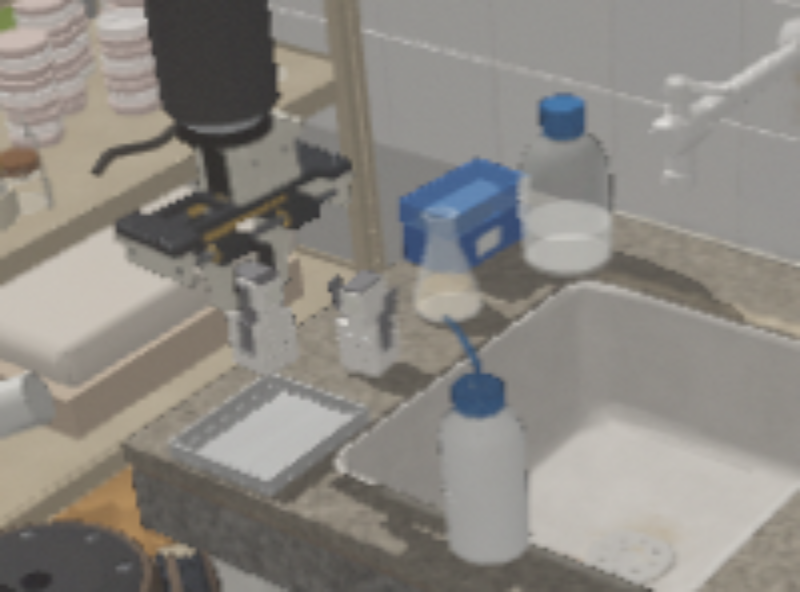

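View pics/top15.png

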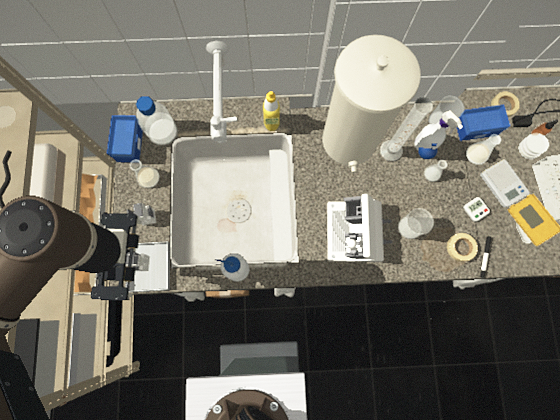

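Run:
```python
from h import *
np.set_printoptions(precision=4,suppress=True)
p=(np.array([0.45213585, 0.26440389, 0.15920903]),np.array([-2.12968611e+00,  2.30756680e+00,  1.41270920e-03]))
print(plane("wrist",(208,152),.018,p),plane("wrist",(338,142),.018,p))
for t in (5,0,-5): print(t,bodypx(p,t,[(-.02,-.02,0),(-.02,.02,0)]).ravel())
```

```text
[0.5178 0.2109 0.018 ] [0.3855 0.2114 0.018 ]
5 [250.8437 182.147  301.7781 182.1771]
0 [251.3179 190.9372 301.3073 190.9653]
-5 [251.7146 199.8218 300.9121 199.848 ]
```

```bash
python3 -m handwheel '[[0,0,3,0,0.8],[0,0,6,0,0.8],[0,0,7.5,0,0.8],[0,0,8.2,0,0.8],[0,0,8.6,0,0.8],[0,0,8.6,0,0.8]]' 12
```

```text
clock: 10.95
tool_pos: [0.4553, 0.2633, 0.073]
ee_rot: [-2.126, 2.311, -0.0]
force: [0.5, 0.1, -2.0]
gripper_width: 0.038
```

```bash
python3 -m handwheel '[[0,0,0.2,0,0.8],[0,0,0.4,0,0.8],[0,0,0.4,0,0.8]]'
```

```text
clock: 11.25
tool_pos: [0.4557, 0.2646, 0.071]
ee_rot: [-2.126, 2.307, 0.0]
force: [-3.4, 1.1, 11.0]
gripper_width: 0.0378
```

```bash
python3 -m handwheel '[[0,0,-0.2,0,0.8],[0,0,-0.2,0,0.4],[0,0,-0.2,0,0.2],[0,0,-0.2,0,0.1],[0,0,-0.2,0,0.1],[0,0,-0.2,0,0.1]]'
python3 - <<'E'
from h import *
a=grab_frame("wrist");cv2.imwrite("pics/w16.png",a)
a=grab_frame("scene");cv2.imwrite("pics/s16.png",cv2.resize(a[140:240,130:260],None,fx=5,fy=5))
E
```

```text
clock: 11.85
tool_pos: [0.4542, 0.2628, 0.0704]
ee_rot: [2.127, -2.311, 0.0]
force: [-0.9, -0.1, -0.2]
gripper_width: 0.0726
```

View pics/w16.png

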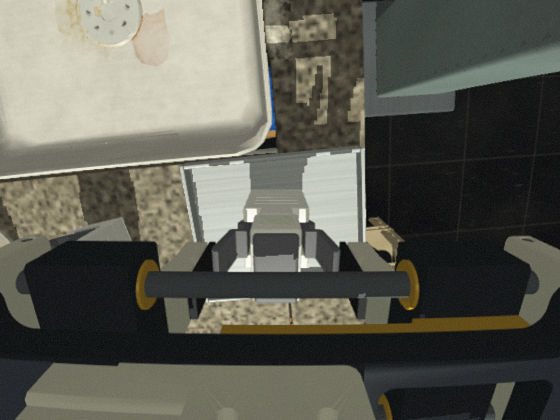

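View pics/s16.png

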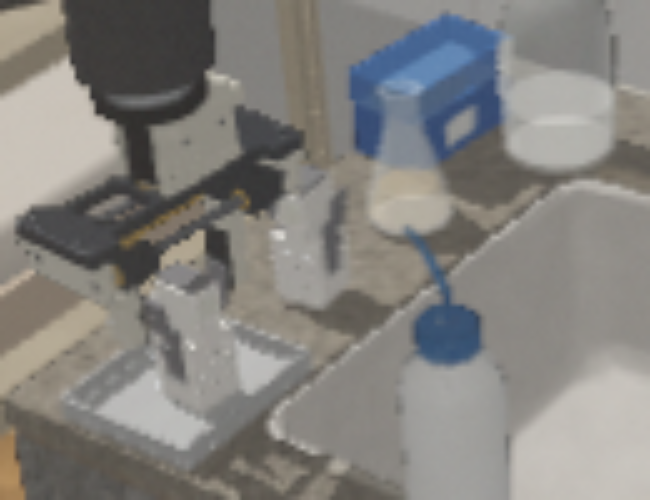

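```bash
python3 -m handwheel '[[0,0,-3,0,0.08],[0,0,-7,0,0.08],[0,0,-11,0,0.08],[-1,-4,-14,0,0],[-2,-8,-15,0,0],[-3,-11.4,-15,0,0],[-3,-11.4,-15,0,0],[-3,-11.4,-15,0,0]]'
python3 - <<'E'
from h import *
s=manip.read_state();print(repr(s["tool_pos"]),repr(s["ee_rot"]))
for n in("wrist","top","scene"): cv2.imwrite(f"pics/{n}17.png",grab_frame(n))
a=cv2.imread("pics/scene17.png");cv2.imwrite("pics/s17.png",cv2.resize(a[130:250,130:260],None,fx=5,fy=5))
a=cv2.imread("pics/wrist17.png");cv2.imwrite("pics/w17.png",cv2.resize(a[100:300,150:430],None,fx=2.8,fy=2.8,interpolation=cv2.INTER_CUBIC))
E
```

```text
clock: 12.75
tool_pos: [0.5705, 0.2831, 0.2193]
ee_rot: [2.125, -2.311, -0.0]
force: [-1.6, 0.8, -0.1]
gripper_width: 0.0878
array([0.57052493, 0.28308834, 0.21933224]) array([ 2.12501871e+00, -2.31115747e+00, -3.92702005e-04])
```

View pics/w17.png

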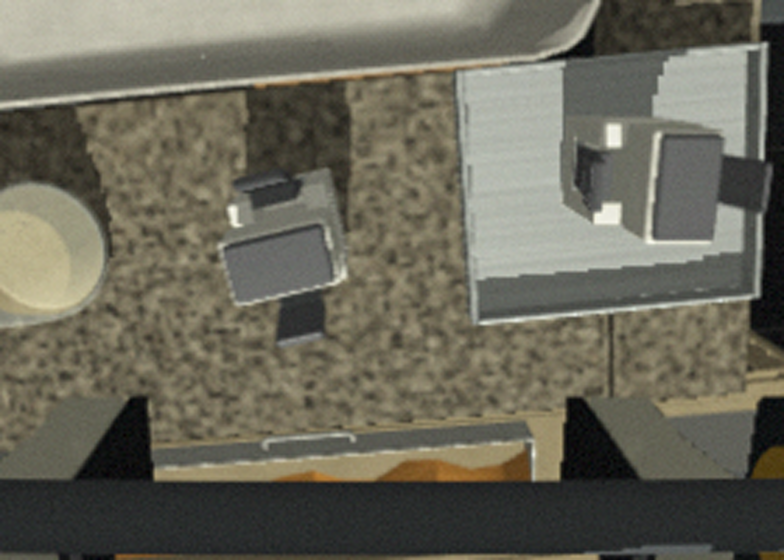

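View pics/s17.png

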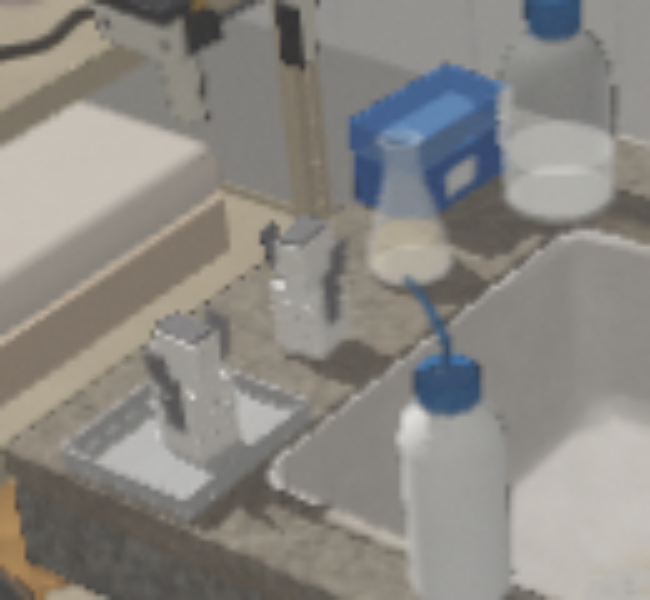

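Run:
```python
from h import *
np.set_printoptions(precision=4,suppress=True)
s=manip.read_state();print(s["joints"])
p=(np.array([0.57052493, 0.28308834, 0.21933224]),np.array([ 2.12501871e+00, -2.31115747e+00, -3.92702005e-04]))
w=lambda u,v:plane("wrist",(150+u/2.8-.4,100+v/2.8-.4),.1,p)
C=np.array([w(*q) for q in [(220,248),(325,225),(345,278),(237,303)]]);print("spare head",C,C.mean(0))
for i in range(4):
  d=C[(i+1)%4]-C[i];print(np.degrees(np.arctan2(d[1],d[0]))%90, np.linalg.norm(d))
a=w(267,190);b=w(303,322);print("tabs",a,b,np.degrees(np.arctan2(*(b-a)[[1,0]])))
w=lambda u,v:plane("wrist",(150+u/2.8-.4,100+v/2.8-.4),.103,p)
C=np.array([w(*q) for q in [(660,135),(722,133),(715,240),(650,240)]]);print("used head",C,C.mean(0))
print("tray",[plane("wrist",(150+u/2.8-.4,100+v/2.8-.4),.018,p) for u,v in [(460,72),(768,44),(760,298),(474,324)]])
```

```text
[ 0.7677  0.2995 -0.0878 -0.0001 -1.184  -0.8501]
spare head [[0.6159 0.2638 0.1   ]
 [0.5787 0.2588 0.1   ]
 [0.5734 0.2782 0.1   ]
 [0.6124 0.284  0.1   ]] [0.5951 0.2712 0.1   ]
7.613367562189865 0.03751759113680574
15.17014304336216 0.0200348600531016
8.578503450482428 0.03939675627815905
9.737292974044479 0.02053856691729835
tabs [0.5973 0.2451 0.1   ] [0.5898 0.293  0.1   ] 98.92058593348231
used head [[0.464  0.237  0.103 ]
 [0.4429 0.2379 0.103 ]
 [0.4441 0.2745 0.103 ]
 [0.4671 0.2727 0.103 ]] [0.4545 0.2555 0.103 ]
tray [array([0.5193, 0.2121, 0.018 ]), array([0.386, 0.21 , 0.018]), array([0.3845, 0.3237, 0.018 ]), array([0.5185, 0.3251, 0.018 ])]
```

Run:
```python
from h import *
np.set_printoptions(precision=4,suppress=True)
a=cv2.imread("pics/top0.png");cv2.imwrite("pics/t0l.png",cv2.resize(a[60:400,0:180],None,fx=1.75*1.9,fy=1.75,interpolation=cv2.INTER_CUBIC))
a=cv2.imread("pics/scene17.png");cv2.imwrite("pics/s17l.png",cv2.resize(a[0:260,60:260],None,fx=2.3,fy=2.3))
```

```text
(no output)
```

View pics/t0l.png

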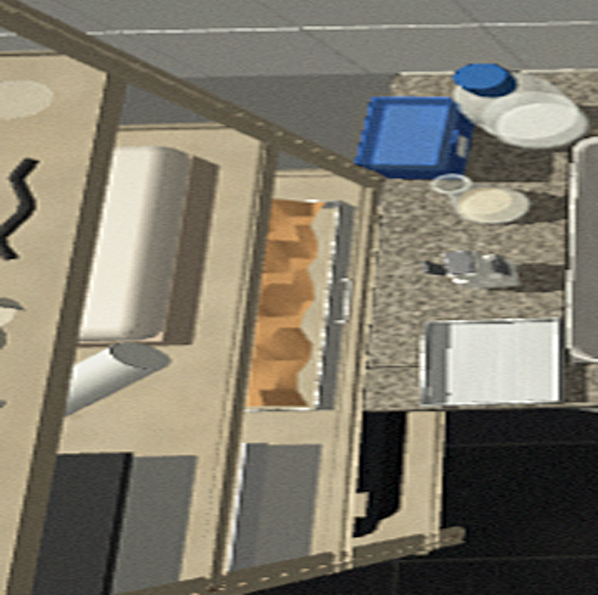

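View pics/s17l.png

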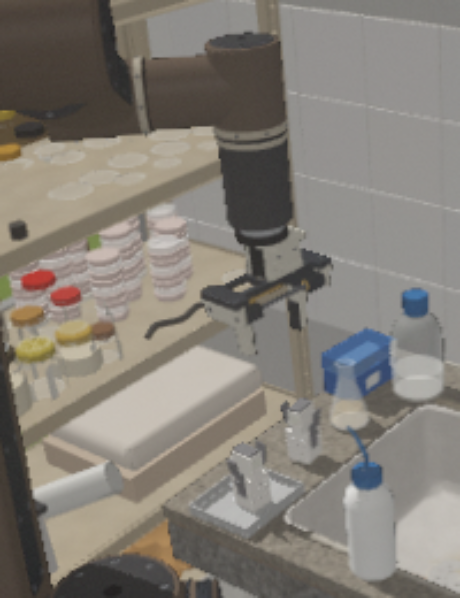

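Run:
```python
from h import *
np.set_printoptions(precision=4,suppress=True)
def lp(top2,sc):
    o,d1=ray("top",top2[0]);_,d2=ray("top",top2[1]);n=np.cross(d1,d2)
    q,e=ray("scene",sc);return q+e*(n@(o-q))/(n@e)
T=lambda u,v:(u/3.325-.4,v/1.75+60-.2);S=lambda u,v:(u/2.3+60,v/2.3)
for t in [(T(268,145),T(222,570)),(T(275,145),T(228,570))]:
  for s in [S(30,445),S(120,392),S(170,362)]: print("board2",lp(t,s))
for s in [S(30,245),S(120,205),S(200,165)]: print("board3",lp((T(122,75),T(20,580)),s))
print(plane("top",T(375,300),0),"counter left")
```

```text
board2 [0.1815 0.368  0.223 ]
board2 [0.3443 0.3727 0.2176]
board2 [0.4441 0.3745 0.2164]
board2 [0.1778 0.3621 0.2271]
board2 [0.3393 0.3661 0.2221]
board2 [0.4383 0.3676 0.2212]
board3 [0.226  0.3307 0.4936]
board3 [0.3689 0.3302 0.4929]
board3 [0.508  0.3235 0.5023]
[0.5612 0.3731 0.    ] counter left
```

```bash
python3 -m handwheel '[[1.1,-2.6,0,-7,0],[1.1,-2.6,0,-13.7,0],[1.1,-2.6,4,-13.7,0],[1.1,-2.6,8,-13.7,0],[1.1,-2.6,8,-13.7,0]]'
python3 - <<'E'
from h import *
np.set_printoptions(precision=4,suppress=True)
s=manip.read_state();p=(s["tool_pos"],s["ee_rot"])
a=grab_frame("wrist");cv2.imwrite("pics/w18.png",cv2.resize(a[100:300,150:430],None,fx=2.8,fy=2.8,interpolation=cv2.INTER_CUBIC))
print(p,R.from_rotvec(p[1]).as_matrix())
E
```

```text
clock: 13.4
tool_pos: [0.5915, 0.2685, 0.1356]
ee_rot: [2.381, -2.036, -0.005]
force: [-1.0, -0.6, -0.2]
gripper_width: 0.0879
(array([0.5915, 0.2685, 0.1356]), array([ 2.3812, -2.0359, -0.0046])) [[ 0.1554 -0.9878 -0.0079]
 [-0.9878 -0.1554 -0.0047]
 [ 0.0034  0.0085 -1.    ]]
```

View pics/w18.png

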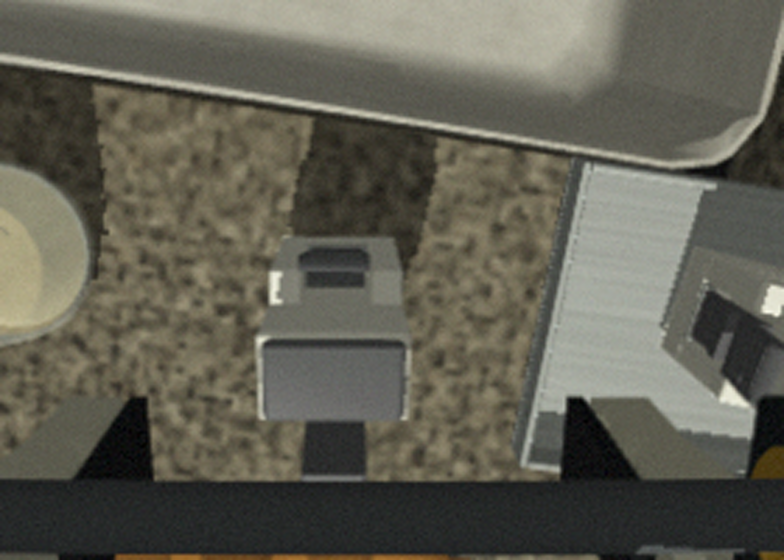

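```bash
python3 -m handwheel '[[0,-0.5,0,0,0],[0,-0.5,4,0,0],[0,-0.5,8.6,0,0],[0,-0.5,8.6,0,0],[0,-0.5,8.6,0,0.6],[0,-0.5,8.6,0,0.7],[0,-0.5,8.6,0,0.7],[0,-0.5,8.6,0,0.7]]' 15; python3 -m handwheel '[[0,0,0,0,0.7],[0,0,0,0,0.7]]' 15
```

```text
clock: 14.25
tool_pos: [0.6012, 0.2719, 0.0567]
ee_rot: [-2.386, 2.039, -0.001]
force: [0.2, 0.3, 0.6]
gripper_width: 0.0612
clock: 14.45
tool_pos: [0.6004, 0.2712, 0.0551]
ee_rot: [-2.388, 2.041, -0.0]
force: [-0.5, 0.7, 0.6]
gripper_width: 0.0451
```

```bash
python3 -m handwheel '[[0,0,0,0,0.7],[0,0,0,0,0.7],[0,0,-0.6,0,0.7],[1,0.15,-0.8,0,0.7],[2,0.3,-0.8,0,0.7],[3.2,0.5,-0.8,0,0.7],[3.2,0.5,-0.8,0,0.7]]' 15;python3 - <<'E'
from h import *
a=grab_frame("wrist");cv2.imwrite("pics/w19.png",cv2.resize(a[100:300,150:430],None,fx=2.8,fy=2.8,interpolation=cv2.INTER_CUBIC))
E
```

```text
clock: 15.15
tool_pos: [0.5998, 0.2364, 0.0623]
ee_rot: [2.385, -2.043, -0.001]
force: [-0.1, -0.6, -2.3]
gripper_width: 0.0398
```

View pics/w19.png

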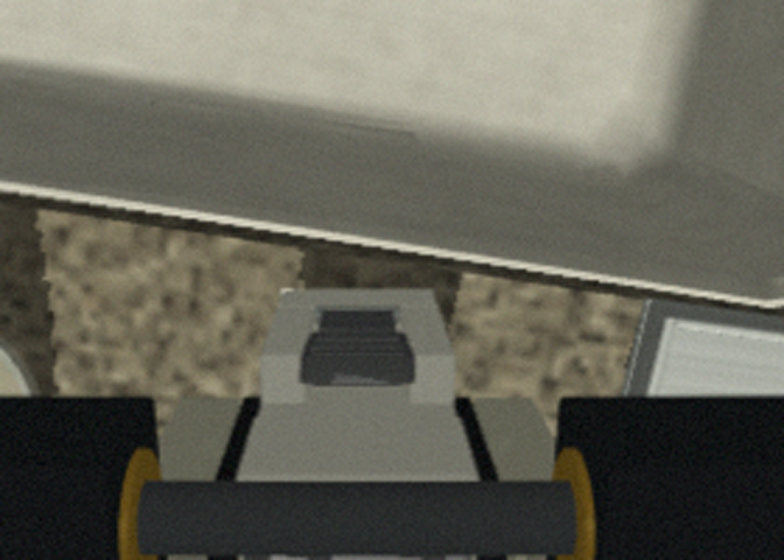

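```bash
python3 -m handwheel '[[0,0,0.5,0,0.7],[0,0,0.8,0,0.7],[0,0,0.9,0,0.7],[0,0,0.9,0,0.3],[0,0,0.9,0,0],[0,0,0.9,0,0],[0,0,0.9,0,0],[0,0,-4,0,0]]' 15;python3 -m handwheel '[[0,0,-4,0,0],[-2,0,-8,0,0],[-3,0,-11,0,0],[-3,0,-11,0,0]]'
python3 - <<'E'
from h import *
s=manip.read_state();print(repr(s["tool_pos"]),repr(s["ee_rot"]),s["joints"])
for n in("wrist","top","scene"): cv2.imwrite(f"pics/{n}20.png",grab_frame(n))
a=cv2.imread("pics/wrist20.png");cv2.imwrite("pics/w20.png",cv2.resize(a[100:300,150:430],None,fx=2.8,fy=2.8,interpolation=cv2.INTER_CUBIC))
E
```

```text
clock: 16.0
tool_pos: [0.5964, 0.2365, 0.0961]
ee_rot: [2.378, -2.035, -0.006]
force: [0.9, 0.7, 0.2]
gripper_width: 0.0742
clock: 16.4
tool_pos: [0.5977, 0.2708, 0.2181]
ee_rot: [-2.384, 2.034, -0.004]
force: [0.2, -0.2, 0.5]
gripper_width: 0.0874
array([0.59774054, 0.27078327, 0.21812399]) array([-2.38352798,  2.03364197, -0.00412863]) [ 0.72282564  0.32779004 -0.05344944  0.00153952 -1.18087351 -0.56531384]
```

View pics/w20.png

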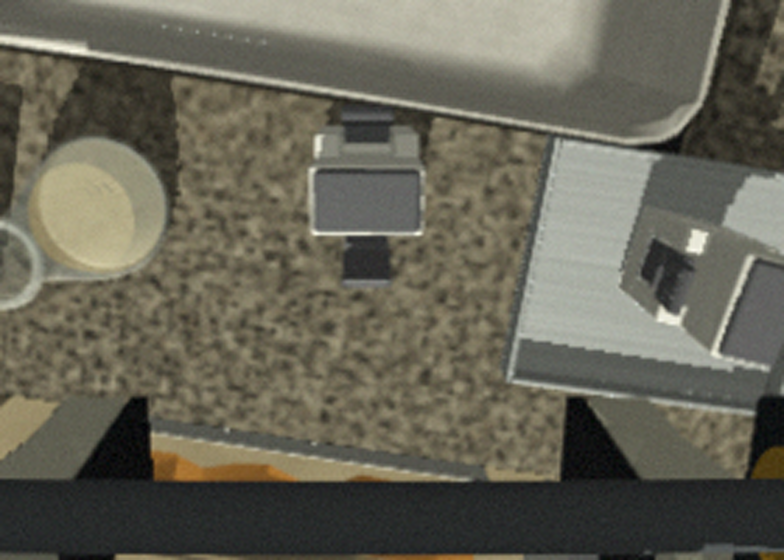

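Run:
```python
from h import *
np.set_printoptions(precision=4,suppress=True)
p=(np.array([0.59774054, 0.27078327, 0.21812399]), np.array([-2.38352798,  2.03364197, -0.00412863]))
w=lambda u,v,z=.1:plane("wrist",(150+u/2.8-.4,100+v/2.8-.4),z,p)
C=np.array([w(*q) for q in [(313,172),(420,172),(422,232),(313,234)]]);print(C.mean(0))
print("tabs",w(366,115,.09),w(366,282,.096))
T=R.from_rotvec(p[1]).as_matrix();d=C.mean(0)-p[0];print(d@T*100, T)
```

```text
[0.5997 0.24   0.1   ]
tabs [0.6047 0.2116 0.09  ] [0.5954 0.2685 0.096 ]
[ 3.1156  0.3847 11.799 ] [[ 0.1574 -0.9875  0.0075]
 [-0.9875 -0.1574  0.0047]
 [-0.0034 -0.0081 -1.    ]]
```

```bash
python3 -m handwheel '[[1,0.1,0,8,0],[2,0.2,0,16,0],[3.1,0.35,0,25,0],[3.1,0.35,0,33,0],[3.1,0.35,0,42,0],[3.1,0.35,0,50,0],[3.1,0.35,0,59,0],[3.1,0.35,0,67,0]]';python3 -m handwheel '[[0,0,0,8,0],[0,0,0,16,0],[0,0,3,23,0],[0,0,6,23,0],[0,0,6,23,0]]'
python3 - <<'E'
from h import *
s=manip.read_state();print(repr(s["tool_pos"]),repr(s["ee_rot"]),s["joints"])
for n in("wrist","scene"): cv2.imwrite(f"pics/{n}21.png",grab_frame(n))
a=cv2.imread("pics/wrist21.png");cv2.imwrite("pics/w21.png",cv2.resize(a[100:330,130:430],None,fx=2.5,fy=2.5,interpolation=cv2.INTER_CUBIC))
E
```

```text
clock: 17.35
tool_pos: [0.5964, 0.2363, 0.2106]
ee_rot: [0.854, -3.02, 0.002]
force: [-0.0, -0.3, -0.1]
gripper_width: 0.0877
clock: 17.85
tool_pos: [0.5939, 0.235, 0.1467]
ee_rot: [0.243, -3.123, 0.007]
force: [-0.7, 0.7, -0.4]
gripper_width: 0.0875
array([0.59392   , 0.23500717, 0.14669073]) array([ 0.24295666, -3.12310619,  0.00687947]) [ 6.80837111e-01  3.64189526e-01 -1.69755957e-01 -1.74721807e-03
 -1.04679025e+00 -2.09547787e+00]
```

View pics/w21.png

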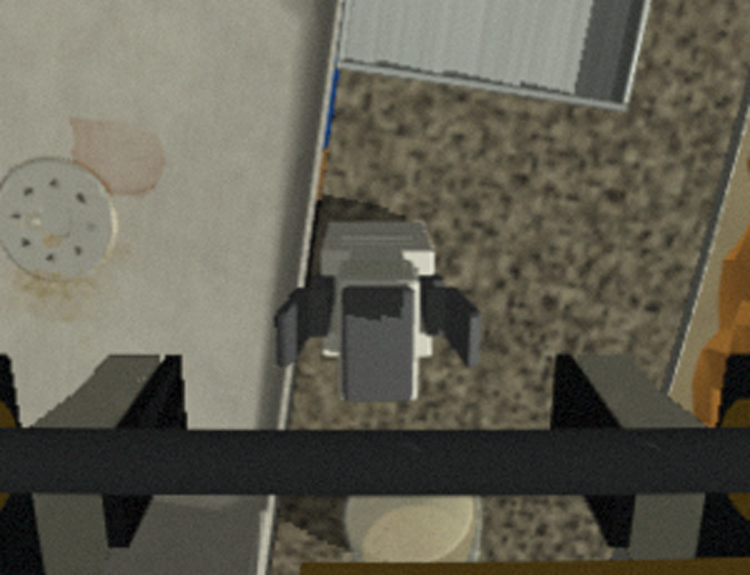

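View pics/scene21.png

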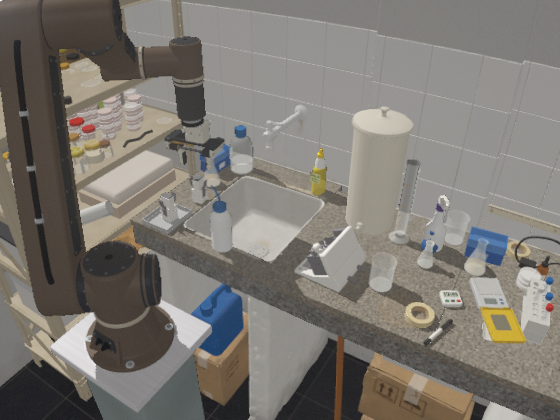

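```bash
python3 -m handwheel '[[-0.6,0.3,0,0,0],[-0.6,0.3,3,0,0],[-0.6,0.3,6,0,0],[-0.6,0.3,7.8,0,0],[-0.6,0.3,7.8,0,0]]'
python3 - <<'E'
from h import *
a=grab_frame("wrist");cv2.imwrite("pics/w22.png",cv2.resize(a[100:330,130:430],None,fx=2.5,fy=2.5,interpolation=cv2.INTER_CUBIC))
E
```

```text
clock: 18.45
tool_pos: [0.602, 0.2408, 0.0731]
ee_rot: [0.245, -3.13, 0.002]
force: [-0.5, -0.5, 0.4]
gripper_width: 0.0873
```

View pics/w22.png

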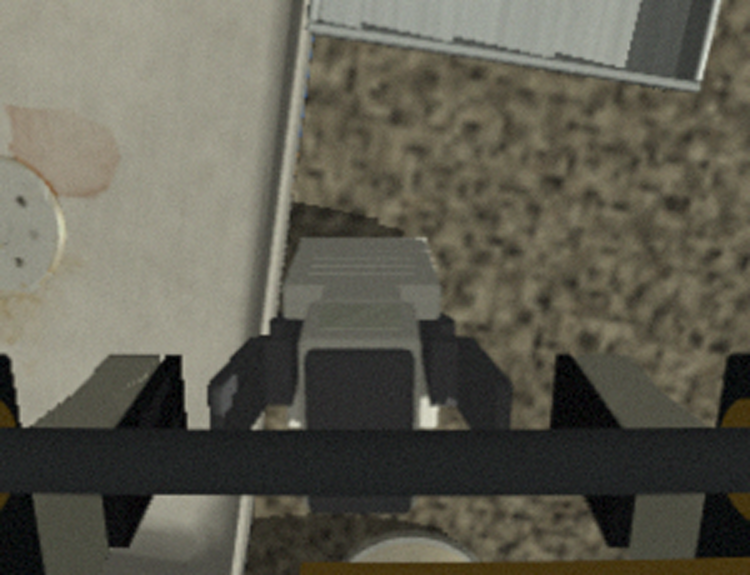

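```bash
python3 -m handwheel '[[0,0,0.1,0,0.8],[0,0,0.1,0,0.8],[0,0,0.1,0,0.8],[0,0,0.1,0,0.8],[0,0,0.1,0,0.8],[0,0,0.1,0,0.8],[0,0,0.1,0,0.8]]' 20
python3 - <<'E'
from h import *
a=grab_frame("wrist");cv2.imwrite("pics/w23.png",cv2.resize(a[100:330,130:430],None,fx=2.5,fy=2.5,interpolation=cv2.INTER_CUBIC))
E
```

```text
clock: 19.2
tool_pos: [0.6028, 0.241, 0.074]
ee_rot: [-0.246, 3.131, -0.0]
force: [0.6, -1.7, 3.5]
gripper_width: 0.0377
```

View pics/w23.png

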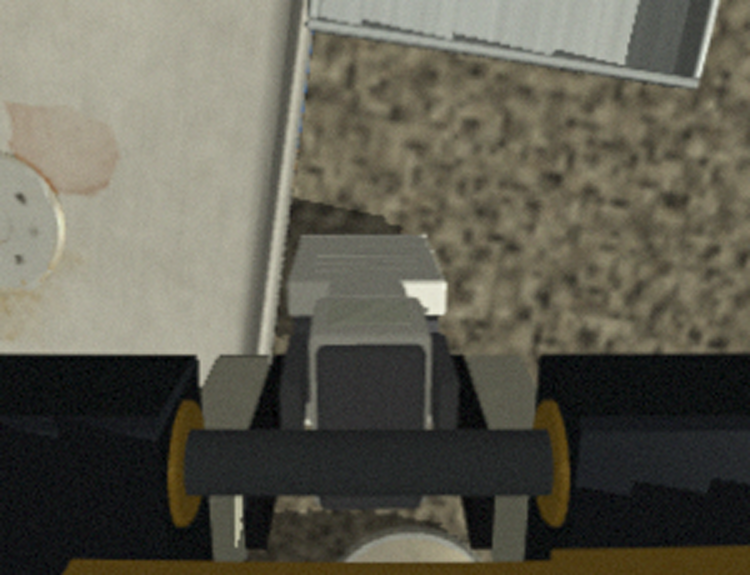

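Run:
```python
from h import *
np.set_printoptions(precision=1,suppress=True)
p=(np.array([.6028,.241,.074]),np.array([-.246,3.131,0]))
print("obs bottom",100+236/2.5,"head",100+345/2.5)
for p0 in (-.004,0,.004): print(p0,bodypx(p,0,[(-.02,0,0),(-.018,0,.1)],s0=.0928,p0=p0)[:,1])
```

```text
obs bottom 194.4 head 238.0
-0.004 [200.1 253.2]
0 [195.3 245.7]
0.004 [190.6 238.1]
```

```bash
python3 -m handwheel '[[0,0,-4,0,0.8],[0,0,-8,0,0.8],[0,-2,-11,-8,0.8],[2,-5,-13,-16,0.8],[3,-7,-14,-25,0.8],[4.2,-8.6,-14,-33,0.8],[4.2,-8.6,-14,-42,0.8],[4.2,-8.6,-14,-50,0.8]]' 20;python3 -m handwheel '[[0,0,0,-8,0.8],[0,0,0,-16,0.8],[0,0,0,-24,0.8],[0,0,0,-26.6,0.8],[0,0,0,-26.6,0.8]]' 20
python3 - <<'E'
from h import *
np.set_printoptions(precision=4,suppress=True)
s=manip.read_state();print(repr(s["tool_pos"]),repr(s["ee_rot"]),s["joints"]);print(R.from_rotvec(s["ee_rot"]).as_matrix())
for n in("wrist","scene"): cv2.imwrite(f"pics/{n}24.png",grab_frame(n))
E
```

```text
clock: 20.05
tool_pos: [0.5736, 0.149, 0.2133]
ee_rot: [1.553, -2.73, -0.001]
force: [-0.8, 0.2, -1.3]
gripper_width: 0.0357
clock: 20.55
tool_pos: [0.5739, 0.1496, 0.2128]
ee_rot: [2.133, -2.305, -0.001]
force: [-0.6, -0.2, -2.5]
gripper_width: 0.0357
array([0.5739, 0.1496, 0.2128]) array([ 2.1334, -2.3046, -0.0012]) [ 0.584   0.2352 -0.1939 -0.0007 -1.143  -0.6608]
[[-0.0771 -0.997  -0.0014]
 [-0.997   0.0771 -0.0002]
 [ 0.0003  0.0014 -1.    ]]
```

View pics/wrist24.png

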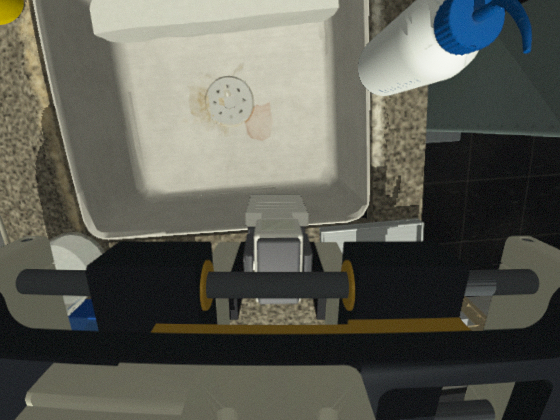

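View pics/scene24.png

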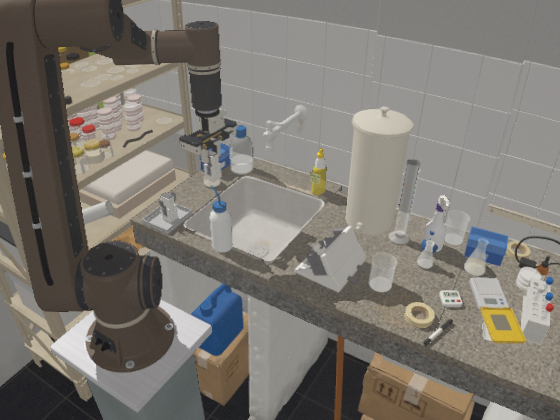

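```bash
python3 -m handwheel '[[0,0,5,0,0.8],[0,0,10,0,0.8],[0,0,14,0,0.8],[-1.5,0.1,16.7,0,0.8],[-3,0.2,16.7,0,0.8],[-3,0.2,16.7,0,0.8]]' 15;python3 -m handwheel '[[-0.5,0,0,0,0.8],[-1,0.1,0,0,0.8],[-1.5,0.1,0,0,0.8],[-2,0.15,0,0,0.8],[-2.5,0.2,0,0,0.8],[-2.5,0.2,0,0,0.8]]' 10
python3 - <<'E'
from h import *
np.set_printoptions(precision=4,suppress=True)
a=grab_frame("wrist");cv2.imwrite("pics/w25.png",cv2.resize(a[100:330,130:430],None,fx=2.5,fy=2.5,interpolation=cv2.INTER_CUBIC))
E
```

```text
clock: 21.25
tool_pos: [0.5754, 0.1816, 0.0469]
ee_rot: [-2.135, 2.305, -0.001]
force: [0.8, 1.1, -0.7]
gripper_width: 0.0371
clock: 21.85
tool_pos: [0.5748, 0.2054, 0.0468]
ee_rot: [-2.134, 2.305, -0.0]
force: [0.5, -0.2, -1.3]
gripper_width: 0.0377
```

View pics/w25.png

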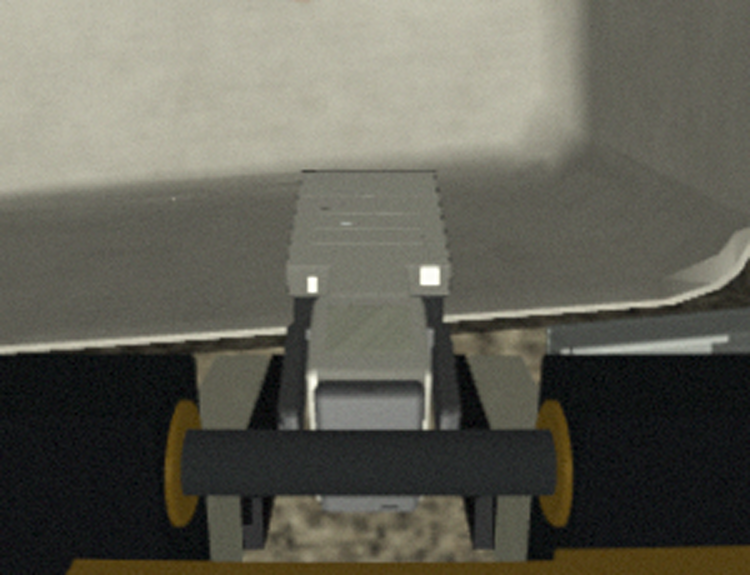

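Run:
```python
from h import *
np.set_printoptions(precision=1,suppress=True)
p=(np.array([.5748,.2054,.0468]),np.array([-2.134,2.305,0]))
for p0 in (0,.002,.004):
  for t in (0,5,10,15,20,25,28,32): print(p0,t,((bodypx(p,t,[(-.02,0,0),(-.018,0,.1)],s0=.0928,p0=p0)[:,1])-100)*2.5)
```

```text
0 0 [234.7 359. ]
0 5 [211.8 365.4]
0 10 [189.2 372.4]
0 15 [166.8 380. ]
0 20 [144.7 388. ]
0 25 [122.9 396.5]
0 28 [110.  401.7]
0 32 [ 93.  408.8]
0.002 0 [228.7 349.6]
0.002 5 [205.8 356.3]
0.002 10 [183.2 363.7]
0.002 15 [160.8 371.8]
0.002 20 [138.6 380.5]
0.002 25 [116.8 389.6]
0.002 28 [103.8 395.3]
0.002 32 [ 86.8 403.1]
0.004 0 [222.7 340. ]
0.004 5 [199.8 347. ]
0.004 10 [177.1 354.9]
0.004 15 [154.7 363.5]
0.004 20 [132.5 372.7]
0.004 25 [110.6 382.6]
0.004 28 [ 97.6 388.8]
0.004 32 [ 80.6 397.3]
```

```bash
python3 -m handwheel '[[-0.5,0,0,0,0.8],[-1,0.1,0,0,0.8],[-1.5,0.1,0,0,0.8],[-1.7,0.1,0,0,0.8],[-1.7,0.1,0,0,0.8]]' 10
python3 - <<'E'
from h import *
np.set_printoptions(precision=4,suppress=True)
a=grab_frame("wrist");cv2.imwrite("pics/w26.png",cv2.resize(a[100:330,130:430],None,fx=2.5,fy=2.5,interpolation=cv2.INTER_CUBIC))
E
```

```text
clock: 22.4
tool_pos: [0.5748, 0.2221, 0.0464]
ee_rot: [2.134, -2.305, -0.0]
force: [-0.1, -1.8, -0.9]
gripper_width: 0.038
```

View pics/w26.png

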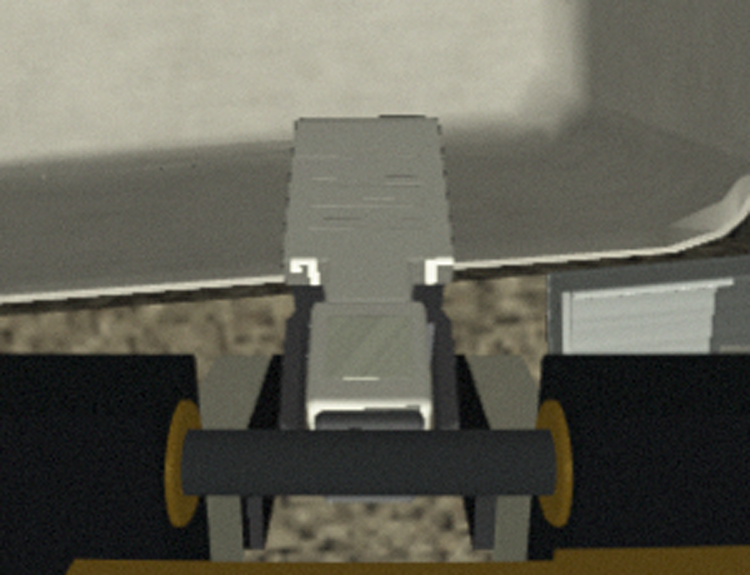

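```bash
python3 -m handwheel '[[-0.2,0,0,0,0.8],[-0.3,0,0,0,0.8],[-0.3,0,0,0,0.8],[0.5,0,0,0,0.8],[1.2,0,-2,0,0.8],[2,-0.5,-6,0,0.8],[4,-1.5,-11,0,0.8],[8,-2.5,-16,0,0.8]]' 15;python3 -m handwheel '[[0,0,0,0,0.8],[0,0,0,0,0.8]]' 20
python3 - <<'E'
from h import *
np.set_printoptions(precision=4,suppress=True)
s=manip.read_state();print(s["tool_pos"],s["ee_rot"]);p=(s["tool_pos"],s["ee_rot"])
a=grab_frame("wrist");cv2.imwrite("pics/w27.png",cv2.resize(a[100:330,130:430],None,fx=2.5,fy=2.5,interpolation=cv2.INTER_CUBIC))
a=grab_frame("scene");cv2.imwrite("pics/s27.png",cv2.resize(a[80:260,130:310],None,fx=3.3,fy=3.3))
for t in (20,24,26,28,30,32): print(t,((bodypx(p,t,[(-.02,0,0),(-.018,0,.1)],s0=.0928,p0=0)[:,1])-100)*2.5)
E
```

```text
clock: 23.25
tool_pos: [0.5924, 0.1523, 0.1938]
ee_rot: [-2.134, 2.302, -0.001]
force: [2.3, 0.8, -2.3]
gripper_width: 0.0368
clock: 23.45
tool_pos: [0.592, 0.1515, 0.1926]
ee_rot: [-2.129, 2.305, 0.0]
force: [-0.8, -0.3, -3.1]
gripper_width: 0.0357
[0.592  0.1515 0.1926] [-2.1294  2.3052  0.0001]
20 [144.721  388.0317]
24 [127.2379 394.759 ]
26 [118.5773 398.2084]
28 [109.9761 401.7076]
30 [101.439  405.2511]
32 [ 92.9713 408.833 ]
```

View pics/w27.png

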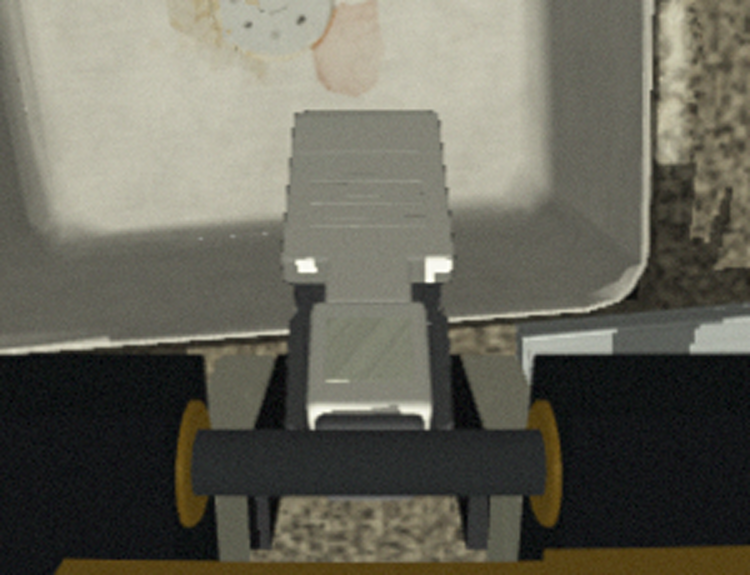

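View pics/s27.png

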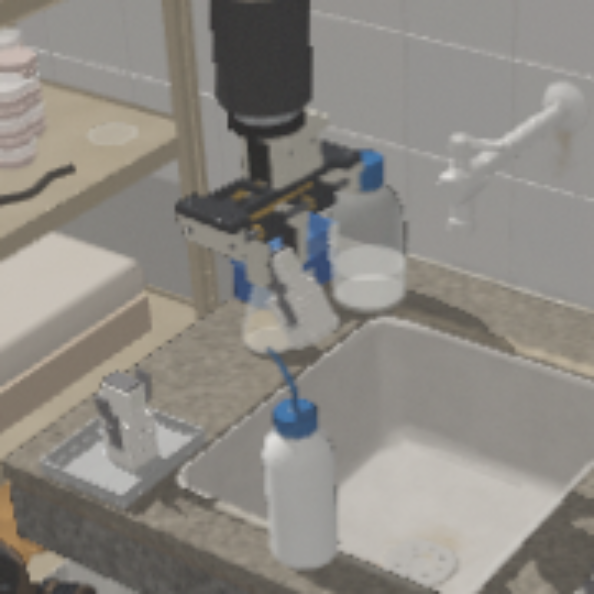

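```bash
python3 -m handwheel '[[4,-0.2,-1.5,0,0.8],[8.5,-0.5,-1.5,0,0.8],[13,-0.8,-1.5,0,0.8],[17.5,-1,-1.5,0,0.8],[22,-1.3,-1.5,0,0.8],[26.5,-1.6,-1.5,0,0.8],[31,-1.9,-1.5,0,0.8],[34,-2.1,-1.5,0,0.8]]' 20;python3 -m handwheel '[[0,0,0,0,0.8],[0,0,0,0,0.8]]' 20
python3 - <<'E'
from h import *
np.set_printoptions(precision=4,suppress=True)
s=manip.read_state();print(s["tool_pos"],s["ee_rot"]);p=(s["tool_pos"],s["ee_rot"])
a=grab_frame("wrist");cv2.imwrite("pics/w28.png",cv2.resize(a[50:330,130:430],None,fx=2.1,fy=2.1,interpolation=cv2.INTER_CUBIC))
a=grab_frame("scene");cv2.imwrite("pics/s28.png",cv2.resize(a[100:300,230:430],None,fx=3,fy=3))
E
```

```text
clock: 24.35
tool_pos: [0.5853, -0.1905, 0.2044]
ee_rot: [2.132, -2.305, -0.003]
force: [0.8, 0.6, -2.0]
gripper_width: 0.0353
clock: 24.55
tool_pos: [0.5855, -0.1888, 0.2044]
ee_rot: [2.131, -2.306, -0.004]
force: [0.3, 0.6, -2.0]
gripper_width: 0.0353
[ 0.5855 -0.1888  0.2044] [ 2.1311 -2.3057 -0.0037]
```

View pics/w28.png

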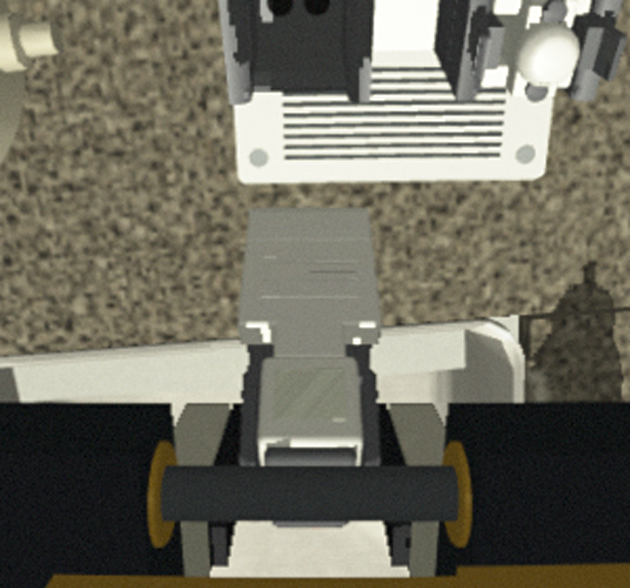

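View pics/s28.png

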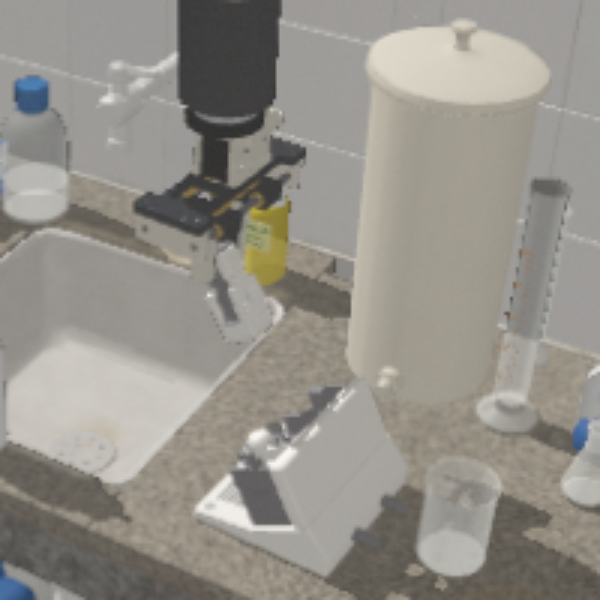

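Run:
```python
from h import *
a=grab_frame("wrist");cv2.imwrite("pics/w29.png",cv2.resize(a[0:140,200:440],None,fx=3.3,fy=3.3,interpolation=cv2.INTER_CUBIC))
```

```text
(no output)
```

View pics/w29.png

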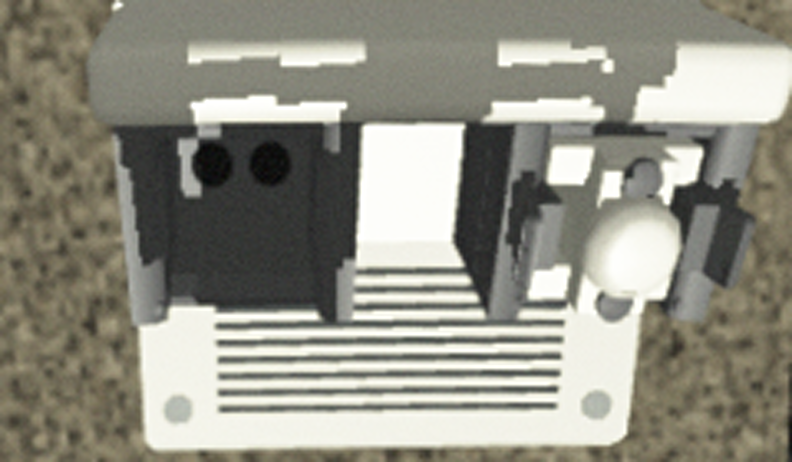

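Run:
```python
from h import *
np.set_printoptions(precision=4,suppress=True)
s=manip.read_state();p=(s["tool_pos"],s["ee_rot"])
g=lambda u,v:(200+u/3.3-.4,v/3.3-.4)
print(proj("wrist",np.array([.5777,-.3396,.0357]),p), g(241,163))
print("holes at z=.04/.035",plane("wrist",g(241,163),.04,p),plane("wrist",g(241,163),.032,p))
for z in (.05,.06,.07): print(z,plane("wrist",g(165,308),z,p),plane("wrist",g(337,308),z,p),plane("wrist",g(251,308),z,p))
e=[plane("wrist",g(150,448),0,p),plane("wrist",g(620,437),0,p)];d=e[0]-e[1];print(e,np.degrees(np.arctan2(d[1],d[0])),"mid",(e[0]+e[1])/2)
T=R.from_rotvec(p[1]).as_matrix();print("tooly",np.degrees(np.arctan2(-T[1,1],-T[0,1])))
e=[plane("wrist",g(92,112),.115,p),plane("wrist",g(785,112),.115,p)];d=e[0]-e[1];print(e,np.degrees(np.arctan2(d[1],d[0])),"mid",(e[0]+e[1])/2)
```

```text
[273.2191  47.7439] (272.630303030303, 48.9939393939394)
holes at z=.04/.035 [ 0.5784 -0.3374  0.04  ] [ 0.5784 -0.3393  0.032 ]
0.05 [ 0.6051 -0.2957  0.05  ] [ 0.5522 -0.2917  0.05  ] [ 0.5787 -0.2937  0.05  ]
0.06 [ 0.6043 -0.2946  0.06  ] [ 0.5531 -0.2907  0.06  ] [ 0.5787 -0.2926  0.06  ]
0.07 [ 0.6035 -0.2935  0.07  ] [ 0.554  -0.2897  0.07  ] [ 0.5788 -0.2916  0.07  ]
[array([ 0.6193, -0.253 ,  0.    ]), array([ 0.4451, -0.2445,  0.    ])] -2.777046848376506 mid [ 0.5322 -0.2488  0.    ]
tooly -4.363841514815482
[array([ 0.6129, -0.3336,  0.115 ]), array([ 0.4483, -0.3236,  0.115 ])] -3.474522134739312 mid [ 0.5306 -0.3286  0.115 ]
```

```bash
python3 -m handwheel '[[2.5,-0.1,0,-1,0.8],[5,-0.2,0.4,-1,0.8],[5.6,-0.2,0.8,-1,0.8],[5.6,-0.2,0.8,-1,0.8],[5.6,-0.2,0.8,-1,0.8]]' 20
python3 - <<'E'
from h import *
np.set_printoptions(precision=4,suppress=True)
s=manip.read_state();print(s["tool_pos"],s["ee_rot"])
a=grab_frame("wrist");cv2.imwrite("pics/w30.png",cv2.resize(a[50:330,130:430],None,fx=2.1,fy=2.1,interpolation=cv2.INTER_CUBIC))
a=grab_frame("scene");cv2.imwrite("pics/s30.png",cv2.resize(a[140:300,270:430],None,fx=3.7,fy=3.7))
E
```

```text
clock: 25.2
tool_pos: [0.584, -0.2436, 0.1982]
ee_rot: [2.154, -2.286, -0.001]
force: [0.8, 0.0, -1.1]
gripper_width: 0.0358
[ 0.584  -0.2436  0.1982] [ 2.1545 -2.2863 -0.0006]
```

View pics/w30.png

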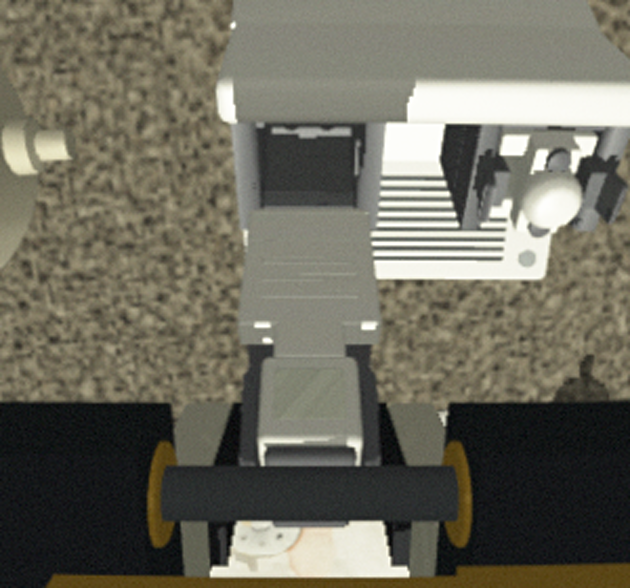

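View pics/s30.png

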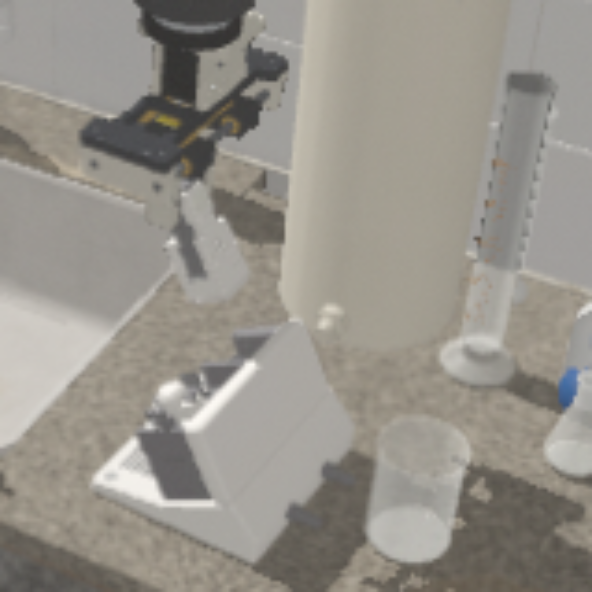

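```bash
python3 -m handwheel '[[0.7,0,1.3,0,0.8],[1.4,0,2.65,0,0.8],[2.1,0,4,0,0.8],[2.5,0,4.7,0,0.8],[2.5,0,4.7,0,0.8]]' 14
python3 - <<'E'
from h import *
a=grab_frame("wrist");cv2.imwrite("pics/w31.png",cv2.resize(a[50:330,130:430],None,fx=2.1,fy=2.1,interpolation=cv2.INTER_CUBIC))
E
```

```text
clock: 25.8
tool_pos: [0.5812, -0.2702, 0.1492]
ee_rot: [2.151, -2.287, -0.004]
force: [0.0, 0.1, -2.0]
gripper_width: 0.0369
```

View pics/w31.png

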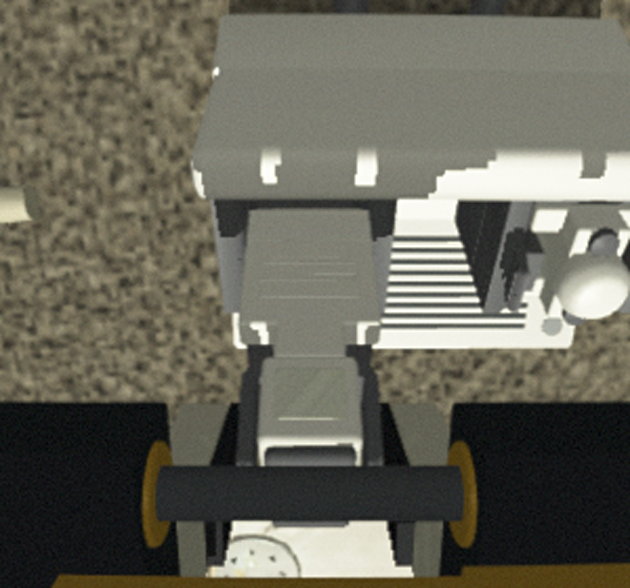

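```bash
python3 -m handwheel '[[0.5,-0.1,0.9,0,0.8],[0.9,-0.1,1.75,0,0.8],[1.2,-0.1,2.2,0,0.8],[1.2,-0.1,2.2,0,0.8]]' 14
python3 - <<'E'
from h import *
a=grab_frame("wrist");cv2.imwrite("pics/w32.png",cv2.resize(a[50:330,130:430],None,fx=2.1,fy=2.1,interpolation=cv2.INTER_CUBIC))
E
```

```text
clock: 26.25
tool_pos: [0.5821, -0.2819, 0.1283]
ee_rot: [2.153, -2.287, -0.002]
force: [1.0, -0.4, -1.8]
gripper_width: 0.0372
```

View pics/w32.png

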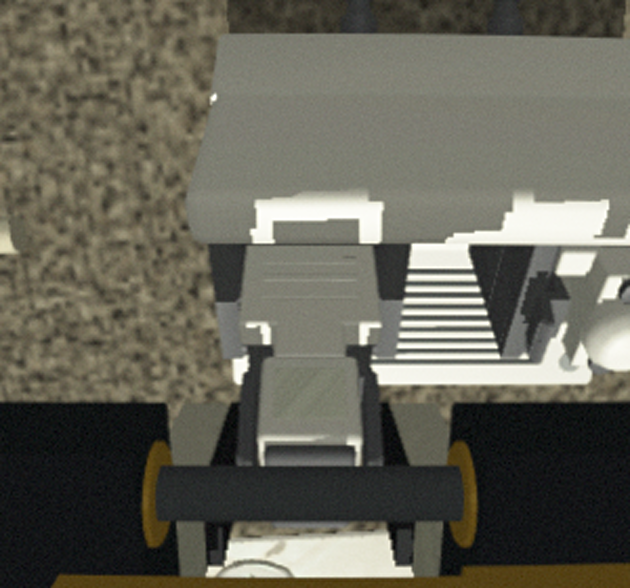

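```bash
python3 -m handwheel '[[0.4,0,0.8,0,0.8],[0.75,0,1.4,0,0.8],[0.94,0,1.77,0,0.8],[0.94,0,1.77,0,0.8]]' 14; python3 -m handwheel '[[0.3,0,0.5,0,0.8],[0.47,0,0.88,0,0.8],[0.47,0,0.88,0,0.8]]' 14
```

```text
clock: 26.7
tool_pos: [0.5816, -0.2912, 0.1108]
ee_rot: [2.153, -2.287, -0.002]
force: [0.4, -0.3, -2.6]
gripper_width: 0.037
clock: 27.0
tool_pos: [0.5814, -0.2958, 0.1022]
ee_rot: [2.153, -2.287, -0.001]
force: [0.5, 1.1, -2.5]
gripper_width: 0.0368
```

Sliding in freely; push to the floor.

```bash
python3 -m handwheel '[[0.15,0,0.3,0,0.8],[0.2,0,0.4,0,0.8],[0.2,0,0.4,0,0.8]]' 14; python3 -m handwheel '[[0.1,0,0.2,0,0.8],[0.1,0,0.2,0,0.8]]' 14;  python3 - <<'E'
from h import *
a=grab_frame("wrist");cv2.imwrite("pics/w33.png",cv2.resize(a[50:330,130:430],None,fx=2.1,fy=2.1,interpolation=cv2.INTER_CUBIC))
E
```

```text
clock: 27.3
tool_pos: [0.5827, -0.2977, 0.101]
ee_rot: [-2.154, 2.285, -0.004]
force: [-1.7, 4.6, 9.3]
gripper_width: 0.0367
clock: 27.5
tool_pos: [0.5828, -0.2987, 0.0999]
ee_rot: [-2.154, 2.285, -0.005]
force: [-3.9, 5.4, 15.8]
gripper_width: 0.0372
```

View pics/w33.png

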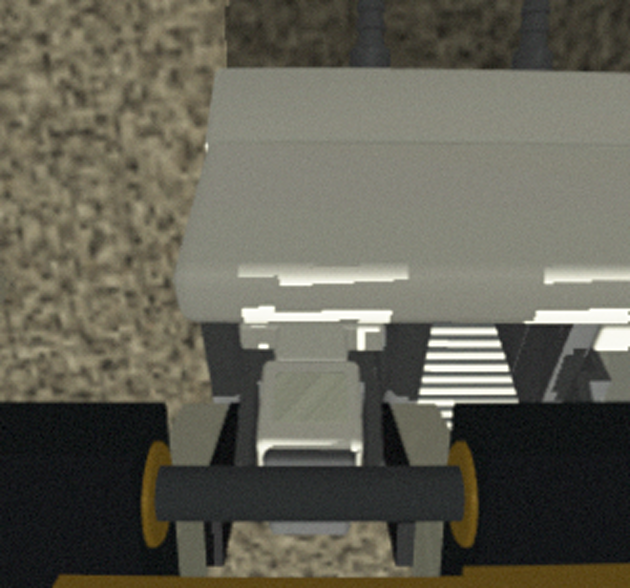

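```bash
python3 -m handwheel '[[0,0,0,0,0.5],[0,0,0,0,0.3],[0,0,0,0,0.15],[0,0,0,0,0.13],[0,0,0,0,0.13],[0,0,0,0,0.13]]'; python3 -m handwheel '[[-0.3,0,-2,0,0.13],[-0.4,0,-5,0,0.13],[-2.5,3.5,-9,0,0],[-2.5,3.5,-13,0,0],[-2.5,3.5,-13,0,0]]'
python3 - <<'E'
from h import *
np.set_printoptions(precision=5,suppress=True)
s=manip.read_state();print(repr(s["tool_pos"]),repr(s["ee_rot"]))
for n in("wrist","top","scene"): cv2.imwrite(f"pics/{n}34.png",grab_frame(n))
a=cv2.imread("pics/wrist34.png");cv2.imwrite("pics/w34.png",cv2.resize(a[80:240,190:390],None,fx=4,fy=4,interpolation=cv2.INTER_CUBIC))
a=cv2.imread("pics/scene34.png");cv2.imwrite("pics/s34.png",cv2.resize(a[190:310,280:440],None,fx=5,fy=5,interpolation=cv2.INTER_CUBIC))
E
```

```text
clock: 28.15
tool_pos: [0.5814, -0.2987, 0.0965]
ee_rot: [2.153, -2.287, -0.001]
force: [0.4, -0.5, -0.5]
gripper_width: 0.0745
clock: 28.65
tool_pos: [0.5503, -0.2724, 0.2342]
ee_rot: [-2.152, 2.282, -0.015]
force: [1.4, 0.3, 0.6]
gripper_width: 0.0869
array([ 0.55034, -0.27241,  0.23416]) array([-2.15211,  2.28216, -0.01482])
```

View pics/w34.png

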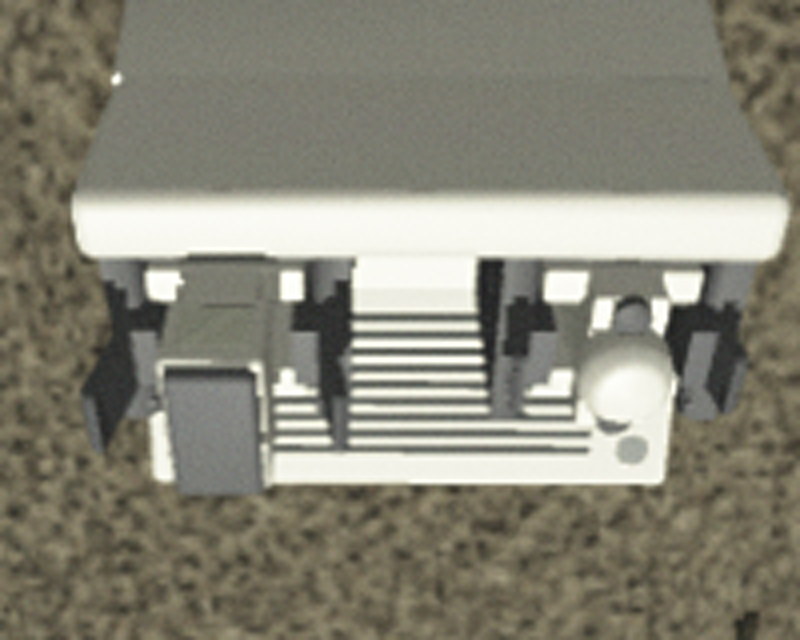

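View pics/s34.png

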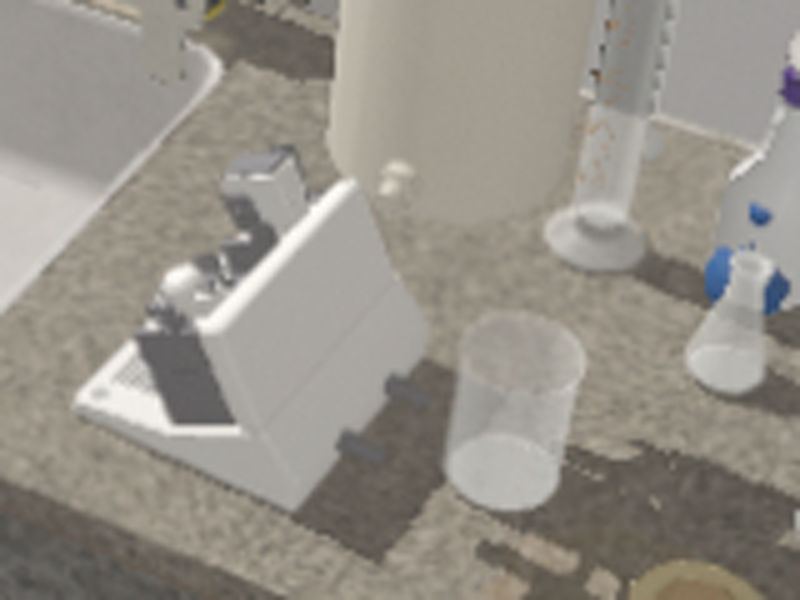

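Run:
```python
import cv2,numpy as np
for n,a,b,(r0,r1,c0,c1) in [("scene","scene1","scene34",(214,255,318,350)),("sceneref","scene1","scene34",(255,295,300,345)),("top","top1","top34",(192,224,335,362)),("topref","top1","top34",(232,275,325,362))]:
    A=cv2.imread(f"pics/{a}.png")[r0:r1,c0:c1];B=cv2.imread(f"pics/{b}.png")[r0:r1,c0:c1]
    g=lambda x:cv2.cvtColor(x,cv2.COLOR_BGR2GRAY).astype(np.float32)
    print(n,cv2.phaseCorrelate(g(A),g(B),cv2.createHanningWindow((c1-c0,r1-r0),cv2.CV_32F)),np.abs(g(A)-g(B)).mean())
    cv2.imwrite(f"pics/cmp_{n}.png",cv2.resize(np.hstack([A,B]),None,fx=7,fy=7,interpolation=cv2.INTER_CUBIC))
```

```text
scene ((0.18446868786176474, 0.25909246995732715), 1.0975791662931442) 1.8376524
sceneref ((0.4359290058614391, -0.0133473531666084), 1.0001771405670379) 0.7544444
top ((-0.5679028121219041, -0.3157204661034001), 1.0273351812804188) 23.91551
topref ((-0.1927211983681545, 0.41635930663260723), 0.9823622539308337) 4.9522314
```

View pics/cmp_scene.png

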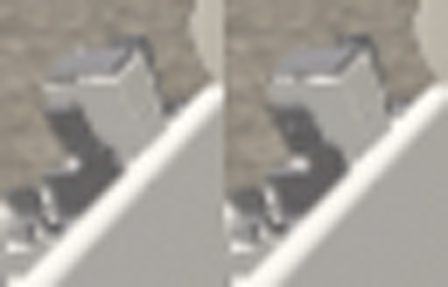

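View pics/top34.png

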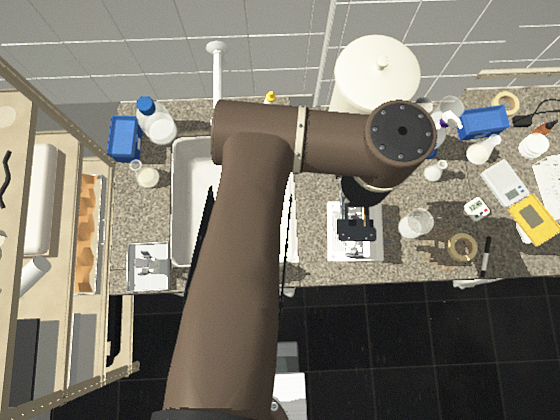

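```bash
python3 -m handwheel '[[-2,0,-3,0,0],[-2,0,-3,0,0],[-2,0,-3,0,0]]'
python3 - <<'E'
from h import *
a=grab_frame("scene");cv2.imwrite("pics/s35.png",cv2.resize(a[130:310,130:390],None,fx=3,fy=3))
E
```

```text
clock: 29.1
tool_pos: [0.5495, -0.2513, 0.2562]
ee_rot: [2.154, -2.286, -0.001]
force: [0.5, -0.6, -1.0]
gripper_width: 0.0875
```

View pics/s35.png

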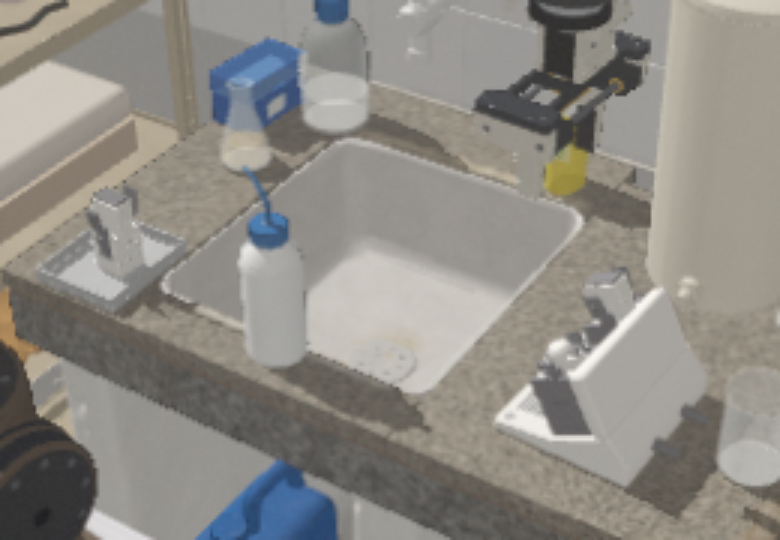

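The picture shows the used cartridge upright in the tray (115, 235) and the spare in the far bay (605, 300). The round one is next to it in its bay, and the bottle, flask and beaker stand where they were.

```bash
python3 -c "
from plant import manip
print(manip.close_job())"
```

```text
the job is handed in; nothing more can be done
None
```

I swapped the cartridges and handed the job in at about 29 s. No verdict is reported back, so the result rests on my own checks.

**What I did**
- I pinched the used square-headed cartridge by its tabs in the far bay and drew it out along the slant. Since the tool only points straight down, I stood it upright by nudging its bottom against the sink walls, then let it go in the tray.
- Its first straightening, against the right sink wall, tipped it about 20° too far. I corrected that against the left wall before setting it down.
- The spare's tabs pointed towards the shelf, so I first shifted it about 3 cm and gripped it again by the tabs. I then tilted it to 28° against the sink rim, slid it into the emptied bay with its tabs pinched until it met the floor, and let go.

**Last checks**
- **Spare:** it looks the same as the used one did when locked. The scene view agrees to about 0.3 pixel, under 1 mm, and both tabs look sprung out. I did not measure the tab angles or tug on it.
- **Used cartridge:** it stands upright near the middle of the tray, about 1 cm off centre in y.
- **Other objects:** by eye, the round cartridge, wash bottle, beaker and flask have not moved.
- **Robot:** the arm was clear of everything, with a force reading of about 1 N, which is sensor noise.
- **Disagreement:** the same comparison in the top view told me nothing, because the arm covered the dock in the later picture.

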